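# Stack wafer carriers in a dead-weight bonding jig and load its weights

### The job

Build the bonding stack on the jig's anvil, lying flat and centred on the scribed circle: all the glass wafer carriers one above another with a white separator between each two so that no carrier touches another, and the steel pressure disc on top (a separator left over stays on the bench, off the jig). Then swing the arm fully home against its stop so that the guide tube stands over the stack, and put all the brass weights into the tube, one on another, resting on the pressure disc. Leave the tweezers, the chip tray and the loupe where they are.

Things in the scene. Friction and masses are not known exactly. Their poses are not given: they have to be found in the camera images.
- carrier_0: one of two or three wafer carriers: round glass plate, 50 mm across and 6 mm thick, greenish rim, the dark wafer with small gold squares on its upper face. Origin at the centre of the underside, z up. None if absent in this run
- carrier_1: one of two or three wafer carriers: round glass plate, 50 mm across and 6 mm thick, greenish rim, the dark wafer with small gold squares on its upper face. Origin at the centre of the underside, z up. None if absent in this run
- carrier_2: one of two or three wafer carriers: round glass plate, 50 mm across and 6 mm thick, greenish rim, the dark wafer with small gold squares on its upper face. Origin at the centre of the underside, z up. None if absent in this run
- separator_0: one of two separators: plain white plastic disc, 50 mm across and 6 mm thick. Origin at the centre of the underside, z up
- separator_1: one of two separators: plain white plastic disc, 50 mm across and 6 mm thick. Origin at the centre of the underside, z up
- pressure_disc: pressure disc: bare steel disc, 50 mm across and 12 mm thick. Origin at the centre of the underside, z up
- weight_0: one of two or three weights: brass cylinder, 44 mm across and 28 mm tall, 0.25 kg. Origin at the centre of the underside, z up. None if absent in this run
- weight_1: one of two or three weights: brass cylinder, 44 mm across and 28 mm tall, 0.25 kg. Origin at the centre of the underside, z up. None if absent in this run
- weight_2: one of two or three weights: brass cylinder, 44 mm across and 28 mm tall, 0.25 kg. Origin at the centre of the underside, z up. None if absent in this run
- jig: bonding jig, fixed to the bench; place and yaw (about +-0.2 rad) vary. Aluminium base 110 mm (its x) by 165 mm (its y, -45 to +120 mm), 12 mm thick; on it the anvil, a round steel table 68 mm across, and at (0, +95) mm a 20 mm hinge post carrying the swing arm, hub top at 83 mm. Origin at bench level under the anvil's centre, z up
- anvil (a point): centre of the anvil's flat top, 20 mm above the bench; a dark scribed circle of 52 mm shows where discs go
- swing_arm (a joint): swing arm about the vertical hinge post, rad. 0: home, against its stop, arm pointing to the jig's -y, tube exactly over the anvil. It starts parked at 1.3 to 1.75 (turned anticlockwise from above, towards the jig's +x); its limit is 1.9. Friction hinge (0.4 N m, about 3 N at the knob): it stays where it is left
- hinge (a point): point on the hinge axis, 76 mm above the bench
- tube (a point): centre of the guide tube's top, 95 mm from the hinge axis, 128 mm above the bench; moves with the arm. Aluminium, open at both ends, bore 50 (56 at the flared mouth), outside 57 mm. Down to 76 mm above the bench it has two opposite slots 36 mm wide, facing across the arm (arm home: the jig's +x and -x), where 25 mm fingers fit; below, a closed ring, 60 mm outside, 76 to 68 mm above the bench, above any full stack
- knob (a point): black cylindrical knob to swing the arm by, 16 mm across, upright, from 94 to 124 mm above the bench (on a thinner stem above the arm's end); this point on its axis at 111 mm, 143 mm from the hinge axis, beyond the tube
- tweezers: bystander: black and red tweezers lying flat, 118 mm long. Origin at the centre of the underside
- waffle_pack: bystander: black square chip tray, 51x52x12 mm. Origin at the centre of the underside
- eye_loupe: bystander: black eye loupe, 35 mm across and 30 mm tall. Origin at the centre of the underside

How it is judged (in metres and radians):
On the way, in this order (a step that is already met when the one before it is completed fails the run):
1. all carriers stacked centred on the anvil, separated, with the pressure disc on top (horizontal distance between each of carrier_0, carrier_1, carrier_2, pressure_disc and anvil below 0.005 m and angle between each of carrier_0, carrier_1, carrier_2, pressure_disc's own z axis and vertical below 0.06 rad and z of carrier_0 in the frame of anvil between -0.002 and 0.05 m and z of carrier_1 in the frame of anvil between -0.002 and 0.05 m and z of carrier_2 in the frame of anvil between -0.002 and 0.05 m and z of pressure_disc in the frame of anvil between -0.002 and 0.05 m and z of each of carrier_0, carrier_1, carrier_2 in the frame of pressure_disc below -0.002 m and contact force between each of carrier_1, carrier_2 and carrier_0 below 0.02 N and contact force between carrier_2 and carrier_1 below 0.02 N), for 0.2 s.
2. swing arm home against its stop (value of joint swing_arm below 0.03 rad), for 0.2 s.
At the end, for the whole second after the job is handed in: Carriers and pressure disc flat within 5 mm of the anvil centre, no two carriers touching, disc on top; separators in the stack likewise or over 80 mm away; arm within 0.03 rad of home; all weights upright and at rest on the disc, within 7 mm of the axis (all of step 1 and ((horizontal distance between separator_0 and anvil below 0.005 m and angle between separator_0's own z axis and vertical below 0.06 rad and z of separator_0 in the frame of anvil between -0.002 and 0.05 m and z of separator_0 in the frame of pressure_disc below -0.002 m) or horizontal distance between separator_0 and anvil above 0.08 m) and ((horizontal distance between separator_1 and anvil below 0.005 m and angle between separator_1's own z axis and vertical below 0.06 rad and z of separator_1 in the frame of anvil between -0.002 and 0.05 m and z of separator_1 in the frame of pressure_disc below -0.002 m) or horizontal distance between separator_1 and anvil above 0.08 m) and value of joint swing_arm below 0.03 rad and horizontal distance between each of weight_0, weight_1, weight_2 and anvil below 0.007 m and angle between each of weight_0, weight_1, weight_2's own z axis and vertical below 0.06 rad and z of weight_0 in the frame of pressure_disc between 0.01 and 0.074 m and linear speed of each of weight_0, weight_1, weight_2 below 0.04 m/s and z of weight_1 in the frame of pressure_disc between 0.01 and 0.074 m and z of weight_2 in the frame of pressure_disc between 0.01 and 0.074 m).
It fails at once if a bystander (tweezers, chip tray, loupe) is moved by more than 25 mm (distance of any of tweezers, waffle_pack, eye_loupe from where it was at the start of the episode above 0.025 m).
Of carrier_0, carrier_1, carrier_2 only 2 to 3 are there at a start; the rules pass over those that are not, and their reading is None.
Of weight_0, weight_1, weight_2 only 2 to 3 are there at a start; the rules pass over those that are not, and their reading is None.
At some moment in a run one of weight_0, weight_1, weight_2 may be knocked a few centimetres aside while the robot is not near it.
It also fails if it takes over 210 s, if anything falls off the work surface, if the arm or the gripper's body presses on something with over 40 N, if the wrist force passes 120 N, or if a joint passes its speed limit or range.

### The arm

A 6-joint arm with a two-finger parallel gripper is mounted at the origin on a cart in front of the work surface, level with it; the furniture and walls round the work are solid. World frame = base frame: x ahead of the robot, y to its left, z up, the work surface at z = 0. Lengths are in mm, angles in rad, forces in N, time in s.
With the tool pointing down it reaches from about 300 to 775 mm from the base axis. Payload 14.6 kg.
Tool frame: the origin (TCP) lies on the centre line of the jaws, within the pads' length; the fingertips stand ahead of it and the grasp point (between the pads) is the TCP (manip.tip_reach is the z of the fingertips in the tool frame, in mm); z points along the fingers, y is the direction in which the jaws open and shut (so a half turn about z gives the same grasp; the last joint's range is limited). The gripper opens to 94 mm and grips with 3 to 60 N. Pads are 16 mm wide; open, the fingers measure 119 mm over their backs; the gripper's body (75 mm by 177 mm) begins 78 mm behind the grasp point.
Start: joints at [-1.263, 0.3, 1.521, -0, 1.321, -0.067], TCP at [201.34, -511.812, 224.446] pointing down, gripper open.
Joint ranges: [-3.03, 3.03], [-0.79, 2.21], [0.23, 2.52], [-1.04, 4.18], [0, 3.07], [-2.55, 2.55]. Speed limits (rad/s): [2.22, 2.22, 2.57, 3.14, 3.14, 3.14].

### API

Orientations are given as [roll, pitch, yaw] about the fixed x, y, z axes, in that order (R = Rz(yaw) Ry(pitch) Rx(roll)).
In Python, from cell import manip, camera, search_frame, masks_of, tip_of gives the robot as it stands.
- The arm moves only by the tool send_rows, never from a script. Its argument "plan" is a list of rows, each an object with "travel": the shift along the tool's x, y, z in mm, a list of three; "delta_rot": the turn, a rotation vector about the tool's x, y, z in degrees, a list of three; "fingers": the gripper's target within -1 to 1 (shut at 1, half-way at 0, fully open at -1). In form: [{"travel": [dx, dy, dz], "delta_rot": [wx, wy, wz], "fingers": fingers}, ...]. A call has 1 to 20 rows; each row shifts and turns the commanded pose from where the row before left it, along the tool's axes as they then stand; what a row does not reach is not made up. A row lasts 1/8 s, in which the tool goes at most 62.5 mm and 10.7 degrees, less where a joint would pass 70% of its speed; a pose out of reach is approached as far as the arm can. A call is refused whole if a number of a shift passes 62.5 or a number of a turn 10.7, either way. A call with a gripper value outside its range is refused whole. The fingers move at their own pace and stop on an object; "grip_force" is the grip in N (left out, the last holds). Time passes only in rows, so rows that do not move let the fingers close. It gives the time, the measured TCP pose, the force and the opening at its end, in the units of the state.
- manip.read_state(): the state, without advancing time (a new reading comes with each control period).
- camera(name): name is "scene" or "top" or "wrist"; returns a dict with "color" (384x512x3 uint8, red, green, blue), "z_map" (384x512 float32, mm along the optical axis (not along the pixel's ray), 0 where there is no reading), "fov_y" (degrees; the focal length in pixels is half the picture's height over the tangent of half this angle, whatever the lens; pixels are square), "cx", "cy" (the principal point, pixels), "world_from_camera" (4x4, takes a point from camera to world coordinates); the wrist camera has in their place "tool_from_camera" (4x4, takes a point from camera to tool coordinates, whose origin is the TCP and whose axes are the flange's). Camera axes: x right, y up, looking along -z (the intrinsics and any distortion apply to the point x, -y, -z); pixel columns grow to the right and rows downward; lengths in mm; the calibration is good to about 2 mm. A picture is of the moment at which its call begins: read the wrist's pose just before it.
- manip.sign_off(): hands the job in, once; it reports no verdict.
Trained networks look in the newest picture that a camera, given by its name, has taken for a name from the list of things; names that differ only in an ending like _2 or _b are one class to them, and where a whole thing is asked for, a point or a joint stands for the part that bears it (a point fixed in the world has none). Each returns a list of dicts, best first, with "confidence" (0 to 1); they miss things now and then, are a little off and sometimes report something else, mostly with a low value. They report only what shows in the picture. A call takes as long as a camera call.
- search_frame(name, camera): "at" ([x, y, z] in mm, in the coordinates of the camera as it stood for that picture, good to about 4 mm: the middle of the surface that is visible of it).
- masks_of(name, camera): "region" (384x512 bool, what is visible of it).
- tip_of(name, camera): "at" ([x, y, z] in mm, in the coordinates of the camera as it stood for that picture, good to about 4 mm: a listed point, or the origin of a listed thing).
The state is a dict: "clock": time; "joints": joint angles; "qd": joint speeds; "effort": joint torques, N m; "eef_pos": TCP position; "eef_rot": TCP orientation; "wrist_force": force on the tool from outside, world axes, zero at the start; "moment": the same for the moment, N m; "finger_gap": finger opening in mm.
Only numpy, scipy, OpenCV 4.12 (cv2) and the standard library are available. Lean on these libraries where they do the work, as an engineer would, in place of code of your own. Each camera call takes 0.05 s, during which the arm holds its last target. There are 200 camera calls.

## Working session

There is one attempt and no reset: what is moved stays moved. The work goes in short steps, Python scripts to look and compute and a tool call to move; the robot and the scene stay as the last step left them, time stands still between calls to the robot, and variables do not carry over. Pictures are saved under pics/ and viewed, about 12 in all and at most 16, crops included, and the job is handed in when it is done.

Besides the shell and the picture viewer there is one more tool, called after "Call:" as name([rows], argument=value, ...), one row to a line, values as JSON. send_rows: Moves the arm, as the interface text tells. Its arguments: {"type":"object","properties":{"plan":{"type":"array"},"grip_force":{"type":"number"}},"required":["plan"]}

```bash
ls; mkdir -p pics; cat > h.py <<'E'
import numpy as np, cv2
from cell import manip, camera, search_frame, masks_of, tip_of
from scipy.spatial.transform import Rotation as R
def toolT():
    s=manip.read_state(); T=np.eye(4); T[:3,:3]=R.from_euler('xyz',s['eef_rot']).as_matrix(); T[:3,3]=s['eef_pos']; return T
def shot(name,fn=None):
    T=toolT(); c=camera(name)
    c['W']=c['world_from_camera'] if name!='wrist' else T@c['tool_from_camera']
    if fn: cv2.imwrite('pics/'+fn,c['color'][:,:,::-1])
    return c
def cloud(c):
    z=c['z_map']; f=192/np.tan(np.radians(c['fov_y'])/2)
    v,u=np.mgrid[:384,:512]
    P=np.stack([(u-c['cx'])/f*z,-(v-c['cy'])/f*z,-z,np.ones_like(z)],-1)
    return (P@np.array(c['W']).T)[...,:3]
def w(c,p): return (np.array(c['W'])@np.r_[p,1])[:3]
E
python3 - <<'E'
from h import *
s=manip.read_state(); print({k:np.round(v,3) for k,v in s.items()}, manip.tip_reach)
for cam in ['scene','top']:
    c=shot(cam,cam+'0.png'); P=cloud(c); print(cam,[k for k in c], np.round(c['W'],2).tolist(),c['fov_y'],c['cx'],c['cy'])
    for n in ['carrier_0','separator_0','pressure_disc','weight_0','jig','swing_arm','tweezers','waffle_pack','eye_loupe']:
        for m in masks_of(n,cam):
            r=m['region']&(c['z_map']>0)
            if r.sum()<5: continue
            q=P[r]; zt=np.percentile(q[:,2],95); t=q[q[:,2]>zt-4]
            vv,uu=np.nonzero(r)
            print(n,round(m['confidence'],2),'px',int(uu.mean()),int(vv.mean()),r.sum(),'ztop',zt.round(1),'c',t.mean(0).round(1),'ext',np.ptp(t,axis=0).round(0)[:2])
    for n in ['anvil','hinge','tube','knob']:
        for m in tip_of(n,cam): print(n,round(m['confidence'],2),w(c,m['at']).round(1))
E
```

```text
pics
{'clock': np.float64(0.0), 'joints': array([-1.263,  0.3  ,  1.522, -0.   ,  1.321, -0.067]), 'qd': array([ 0.001,  0.001,  0.001,  0.001, -0.001,  0.001]), 'effort': array([ 1.0000e-03, -5.3180e+01, -3.5274e+01,  7.1000e-02,  2.4000e-02,
       -0.0000e+00]), 'eef_pos': array([ 201.256, -511.59 ,  223.883]), 'eef_rot': array([-3.14 , -0.   ,  0.375]), 'wrist_force': array([ 0.562, -0.346, -0.1  ]), 'moment': array([ 0.029, -0.033, -0.039]), 'finger_gap': np.float64(93.895)} 19.0
scene ['color', 'z_map', 'fov_y', 'cx', 'cy', 'world_from_camera', 'W'] [[-0.97, 0.19, -0.13, 428.41], [-0.23, -0.82, 0.53, 426.31], [-0.01, 0.55, 0.84, 898.49], [0.0, 0.0, 0.0, 1.0]] 54.6997417172371 263.32371765325126 195.66302107648843
carrier_0 0.78 px 265 273 320 ztop 8.4 c [509.9  88.    6.5] ext [49. 49.]
carrier_0 0.58 px 244 243 238 ztop 8.9 c [582.2  21.9   6.8] ext [45. 46.]
carrier_0 0.55 px 261 302 366 ztop 8.5 c [502.8 161.1   6.5] ext [49. 51.]
separator_0 0.75 px 225 295 325 ztop 8.7 c [591.4 165.3   6.6] ext [48. 49.]
separator_0 0.66 px 301 254 268 ztop 8.9 c [431.1  16.8   6.8] ext [4
[... 1719 characters left out ...]

weight_0 0.81 px 199 227 213 ztop 31.4 c [507.9  25.   29.4] ext [38. 41.]
weight_0 0.8 px 149 264 245 ztop 32.0 c [426.3 164.8  30. ] ext [40. 41.]
weight_0 0.52 px 175 202 233 ztop 31.6 c [585.2  84.2  29.4] ext [40. 41.]
jig 0.89 px 310 215 2845 ztop 105.3 c [ 602.8 -212.9  119.2] ext [83. 44.]
jig 0.35 px 240 166 282 ztop 10.8 c [ 669.2 -100.2    9.7] ext [56. 51.]
swing_arm 0.85 px 288 191 500 ztop 125.8 c [ 604.7 -211.7  125.4] ext [82. 38.]
waffle_pack 0.71 px 240 166 330 ztop 12.6 c [ 668.8 -102.    11.3] ext [57. 57.]
anvil 0.68 [ 496.8 -327.8   20.5]
hinge 0.71 [ 495.4 -231.5   73.9]
tube 0.95 [ 591.1 -211.9  127.4]
knob 0.92 [ 634.2 -214.5  110.7]
knob 0.48 [ 496.3 -324.5   -1.1]
```

```bash
python3 -c "
import cv2,numpy as np
a=cv2.imread('pics/scene0.png')[110:330,150:370];b=cv2.imread('pics/top0.png')[130:330,110:370]
cv2.imwrite('pics/both.png',np.hstack([cv2.resize(a,(400,400)),cv2.resize(b,(400,400))]))"
```

```text
(no output)
```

View pics/both.png

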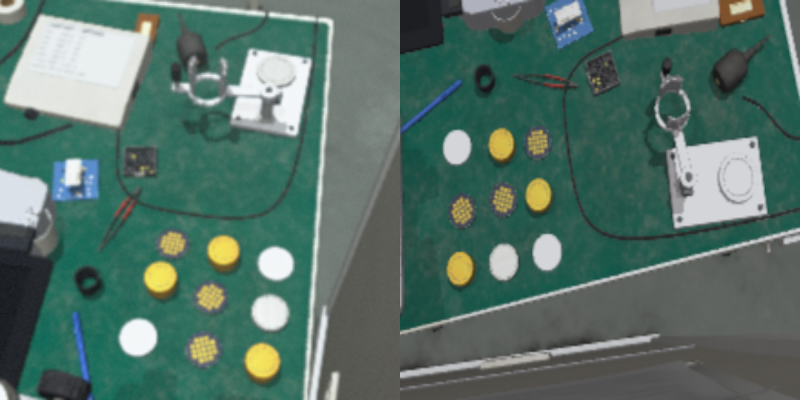

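Both cameras agree with the networks: three carriers, two separators, three weights and the steel disc in a 3×3 grid on the left, the jig on the right with its arm parked towards +x. Next I move over the jig for a wrist view, turning to a jaw yaw of 45°.

```bash
cat >> h.py <<'E'
def go(x,y,z,yaw=None):
    "print total tool-frame shift to world target, current command taken as measured"
    T=toolT(); d=T[:3,:3].T@(np.array([x,y,z])-T[:3,3]); 
    e=R.from_euler('xyz',manip.read_state()['eef_rot']).as_euler('xyz')
    print('travel',d.round(1),'turn z deg',None if yaw is None else round(np.degrees(-(yaw-e[2])),1))
def circ(c,name,ztop,i=None,cam='wrist'):
    "rough list of top-face centres by network mask + ellipse on rays cut at z=ztop"
    out=[]; f=192/np.tan(np.radians(c['fov_y'])/2); W=np.array(c['W'])
    for m in masks_of(name,cam):
        k=m['region'].astype(np.uint8)
        ct=max(cv2.findContours(k,0,1)[0],key=len,default=None)
        if ct is None or len(ct)<8: continue
        uv=ct[:,0,:].astype(float)
        d=np.c_[(uv[:,0]-c['cx'])/f,-(uv[:,1]-c['cy'])/f,-np.ones(len(uv))]@W[:3,:3].T
        p=W[:3,3]+d*((ztop-W[2,3])/d[:,2])[:,None]
        (x,y),r=cv2.minEnclosingCircle(p[:,:2].astype(np.float32))
        out.append((round(m['confidence'],2),round(x,1),round(y,1),round(r,1),int(k.sum())))
    return out
E
python3 - <<'E'
from h import *
c=shot('wrist'); print(np.round(c['tool_from_camera'],2),c['fov_y'],c['cx'],c['cy'])
go(460,-370,280,.785)
E
```

```text
[[-0.0000e+00  9.7000e-01  2.4000e-01  7.0870e+01]
 [ 1.0000e+00  0.0000e+00  0.0000e+00 -1.5000e-01]
 [ 0.0000e+00  2.4000e-01 -9.7000e-01 -1.6069e+02]
 [ 0.0000e+00  0.0000e+00  0.0000e+00  1.0000e+00]] 71.2206675941269 250.67407413475343 193.43450516952063
travel [292.6 -37.3 -55.6] turn z deg -23.5
```

Call:
send_rows([
  {"travel": [0,0,-10],"delta_rot": [0,0,-7.8],"fingers": -0.5},
  {"travel": [0,0,-10],"delta_rot": [0,0,-7.8],"fingers": -0.5},
  {"travel": [0,0,-6],"delta_rot": [0,0,-7.9],"fingers": -0.5},
  {"travel": [37.5,8.6,0],"delta_rot": [0,0,0],"fingers": -0.5},
  {"travel": [37.5,8.6,0],"delta_rot": [0,0,0],"fingers": -0.5},
  {"travel": [37.5,8.6,0],"delta_rot": [0,0,0],"fingers": -0.5},
  {"travel": [37.5,8.6,0],"delta_rot": [0,0,0],"fingers": -0.5},
  {"travel": [37.5,8.6,0],"delta_rot": [0,0,0],"fingers": -0.5},
  {"travel": [37.5,8.6,0],"delta_rot": [0,0,0],"fingers": -0.5},
  {"travel": [37.5,8.6,0],"delta_rot": [0,0,0],"fingers": -0.5},
  {"travel": [37.5,8.6,0],"delta_rot": [0,0,0],"fingers": -0.5},
  {"travel": [37.5,8.6,0],"delta_rot": [0,0,0],"fingers": -0.5},
  {"travel": [0,0,0],"delta_rot": [0,0,0],"fingers": -0.5},
  {"travel": [0,0,0],"delta_rot": [0,0,0],"fingers": -0.5},
], grip_force=20)

```text
clock: 3.2
eef_pos: [494.4, -328.3, 250.3]
eef_rot: [-3.141, 0.0, 0.785]
wrist_force: [0.2, -0.2, -0.4]
finger_gap: 70.3
```

```bash
python3 - <<'E'
from h import *
s=manip.read_state(); print(s['clock'],np.round(s['eef_pos'],1),np.round(s['eef_rot'],3),s['finger_gap'])
c=shot('wrist','w1.png'); P=cloud(c)
for n in ['anvil','hinge','tube','knob','jig']:
    for m in tip_of(n,'wrist'): print(n,round(m['confidence'],2),w(c,m['at']).round(1))
# anvil: points 17..23 mm high
m=(P[...,2]>17.5)&(P[...,2]<24)&(np.hypot(P[...,0]-494,P[...,1]+328)<50)
q=P[m]; print(m.sum(),q.mean(0).round(2),cv2.minEnclosingCircle(q[:,:2].astype(np.float32)))
b=(P[...,2]>9)&(P[...,2]<16)&(np.hypot(P[...,0]-494,P[...,1]+300)<140)
print('base',cv2.minAreaRect(P[b][:,:2].astype(np.float32)),np.median(P[b][:,2]))
np.save('w1.npy',P)
im=cv2.imread('pics/w1.png'); cv2.imwrite('pics/w1b.png',cv2.resize(im,(768,576)))
E
```

```text
3.2 [ 494.4 -328.3  250.3] [-3.141  0.     0.785] 70.2956361946453
anvil 0.84 [ 494.3 -329.    19.1]
hinge 0.57 [ 494.6 -231.3   75. ]
tube 0.76 [ 593.5 -214.4  129.9]
knob 0.63 [ 636.  -207.5  114.1]
jig 0.83 [ 498.5 -327.1    1.5]
1615 [ 495.7  -323.97   20.4 ] ((495.1220397949219, -324.38006591796875), 33.812686920166016)
base ((532.2476806640625, -302.2651062011719), (200.9009246826172, 244.61749267578125), 0.2912134528160095) 12.398757191600907
```

View pics/w1b.png

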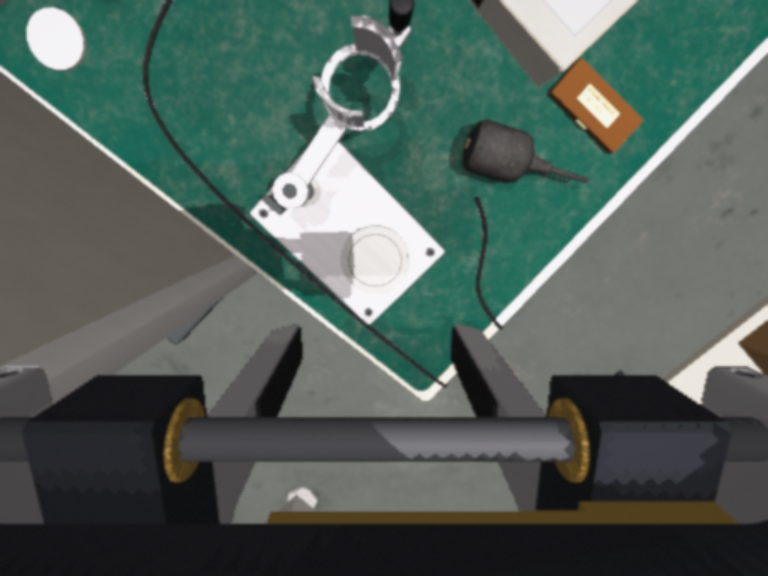

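The wrist view shows the anvil's scribed circle at about (375,258), hub at (290,190), tube at (360,85). The fit agrees with the networks to a few mm. Next I look at the parts from the same relative pose, so the camera bias cancels.

Call:
send_rows([
  {"travel": [30.7,-28.7,0],"delta_rot": [0,0,0],"fingers": -0.5},
  {"travel": [30.7,-28.7,0],"delta_rot": [0,0,0],"fingers": -0.5},
  {"travel": [30.7,-28.7,0],"delta_rot": [0,0,0],"fingers": -0.5},
  {"travel": [30.7,-28.7,0],"delta_rot": [0,0,0],"fingers": -0.5},
  {"travel": [30.7,-28.7,0],"delta_rot": [0,0,0],"fingers": -0.5},
  {"travel": [30.7,-28.7,0],"delta_rot": [0,0,0],"fingers": -0.5},
  {"travel": [30.7,-28.7,0],"delta_rot": [0,0,0],"fingers": -0.5},
  {"travel": [30.7,-28.7,0],"delta_rot": [0,0,0],"fingers": -0.5},
  {"travel": [30.7,-28.7,0],"delta_rot": [0,0,0],"fingers": -0.5},
  {"travel": [30.7,-28.7,0],"delta_rot": [0,0,0],"fingers": -0.5},
  {"travel": [0,0,0],"delta_rot": [0,0,0],"fingers": -0.5},
  {"travel": [0,0,0],"delta_rot": [0,0,0],"fingers": -0.5},
])

```text
clock: 5.0
eef_pos: [509.1, 91.4, 250.5]
eef_rot: [3.141, 0.0, 0.785]
wrist_force: [-0.0, -0.6, 0.2]
finger_gap: 70.6
```

```bash
python3 - <<'E'
from h import *
s=manip.read_state(); print(s['clock'],np.round(s['eef_pos'],1),s['finger_gap'])
c=shot('wrist','w2.png'); P=cloud(c)
for n,z in [('carrier_0',6),('separator_0',6),('pressure_disc',12),('weight_0',28)]: print(n,circ(c,n,z))
# depth blobs
m=((P[...,2]>3.5)&(P[...,2]<40)&(abs(P[...,0]-508)<125)&(abs(P[...,1]-92)<115)).astype(np.uint8)
k,L,st,_=cv2.connectedComponentsWithStats(m)
for i in range(1,k):
    q=P[L==i]
    if len(q)<300: continue
    zt=np.percentile(q[:,2],80); t=q[abs(q[:,2]-zt)<2.5]; (x,y),r=cv2.minEnclosingCircle(t[:,:2].astype(np.float32))
    print(len(q),zt.round(1),t.mean(0).round(1),round(x,1),round(y,1),round(r,1))
E
```

```text
5.0 [509.1  91.4 250.5] 70.62841532628889
carrier_0 [(0.89, 511.8, 90.3, 24.8, 786), (0.76, 585.1, 23.3, 24.1, 766), (0.68, 504.8, 162.9, 24.7, 864)]
separator_0 [(0.92, 433.7, 19.7, 25.0, 686), (0.73, 593.6, 167.3, 24.9, 998)]
pressure_disc [(0.75, 429.1, 94.9, 25.6, 790)]
weight_0 [(0.91, 511.3, 29.0, 24.4, 727), (0.82, 429.4, 165.1, 24.7, 771), (0.57, 583.9, 86.2, 22.4, 773)]
1037 7.1 [594.3 167.4   6.5] 594.0 167.4 24.9
894 7.2 [504.9 163.5   6.5] 504.5 163.2 24.8
811 29.0 [584.7  85.5  28.4] 584.6 85.0 21.7
831 7.0 [584.9  23.6   6.4] 585.3 23.1 25.1
822 7.1 [512.4  90.1   6.5] 511.9 90.8 25.5
815 29.0 [426.5 166.5  28.4] 425.9 166.3 21.8
741 28.8 [508.8  26.4  28.3] 508.6 25.9 21.9
808 13.0 [428.2  94.8  12.4] 427.7 94.8 25.0
694 6.9 [433.4  19.6   6.3] 433.0 19.1 25.0
```

Call:
send_rows([
  {"travel": [1.3,2.8,45],"delta_rot": [0,0,0],"fingers": -0.5},
  {"travel": [0,0,45],"delta_rot": [0,0,0],"fingers": -0.5},
  {"travel": [0,0,45],"delta_rot": [0,0,0],"fingers": -0.5},
  {"travel": [0,0,45],"delta_rot": [0,0,0],"fingers": -0.5},
  {"travel": [0,0,30],"delta_rot": [0,0,0],"fingers": -0.5},
  {"travel": [0,0,20],"delta_rot": [0,0,0],"fingers": -0.5},
  {"travel": [0,0,0],"delta_rot": [0,0,0],"fingers": -0.5},
  {"travel": [0,0,0],"delta_rot": [0,0,0],"fingers": 0.0},
  {"travel": [0,0,0],"delta_rot": [0,0,0],"fingers": 0.0},
  {"travel": [0,0,0],"delta_rot": [0,0,0],"fingers": 0.0},
  {"travel": [0,0,0],"delta_rot": [0,0,0],"fingers": 0.0},
])

```text
clock: 6.62
eef_pos: [512.1, 90.9, 20.5]
eef_rot: [3.141, -0.0, 0.785]
wrist_force: [0.9, -0.8, -0.0]
finger_gap: 48.9
```

Call:
send_rows([
  {"travel": [0,0,-30],"delta_rot": [0,0,0],"fingers": 0.0},
  {"travel": [0,0,-50],"delta_rot": [0,0,0],"fingers": 0.0},
  {"travel": [0,0,-60],"delta_rot": [0,0,0],"fingers": 0.0},
  {"travel": [-33.9,31.3,0],"delta_rot": [0,0,0],"fingers": 0.0},
  {"travel": [-33.9,31.3,0],"delta_rot": [0,0,0],"fingers": 0.0},
  {"travel": [-33.9,31.3,0],"delta_rot": [0,0,0],"fingers": 0.0},
  {"travel": [-33.9,31.3,0],"delta_rot": [0,0,0],"fingers": 0.0},
  {"travel": [-33.9,31.3,0],"delta_rot": [0,0,0],"fingers": 0.0},
  {"travel": [-33.9,31.3,0],"delta_rot": [0,0,0],"fingers": 0.0},
  {"travel": [-33.9,31.3,0],"delta_rot": [0,0,0],"fingers": 0.0},
  {"travel": [-33.9,31.3,0],"delta_rot": [0,0,0],"fingers": 0.0},
  {"travel": [-34.3,31.2,0],"delta_rot": [0,0,0],"fingers": 0.0},
  {"travel": [0,0,0],"delta_rot": [0,0,0],"fingers": 0.0},
  {"travel": [0,0,50],"delta_rot": [0,0,0],"fingers": 0.0},
  {"travel": [0,0,0],"delta_rot": [0,0,0],"fingers": 0.0},
])

```text
clock: 8.5
eef_pos: [493.6, -322.4, 107.6]
eef_rot: [-3.135, 0.001, 0.785]
wrist_force: [0.3, 0.6, -0.5]
finger_gap: 48.9
```

```bash
python3 - <<'E'
from h import *
s=manip.read_state(); print(s['clock'],np.round(s['eef_pos'],1),s['finger_gap'])
c=shot('wrist','w3.png'); P=cloud(c)
T=toolT(); Q=(P-T[:3,3])@T[:3,:3]
# disc in hand: tool-frame points near tip level
m=(Q[...,2]>8)&(Q[...,2]<25)&(abs(Q[...,0])<40)&(abs(Q[...,1])<24)
q=Q[m]; print(m.sum(),q.mean(0).round(1),q.min(0).round(1),q.max(0).round(1))
im=cv2.imread('pics/w3.png'); cv2.imwrite('pics/w3b.png',cv2.resize(im,(768,576)))
E
```

```text
8.5 [ 493.6 -322.4  107.6] 48.86516710904515
3732 [ 0.5 -0.9 16.7] [-25.2 -24.    8.1] [24.  24.  22.6]
```

View pics/w3b.png

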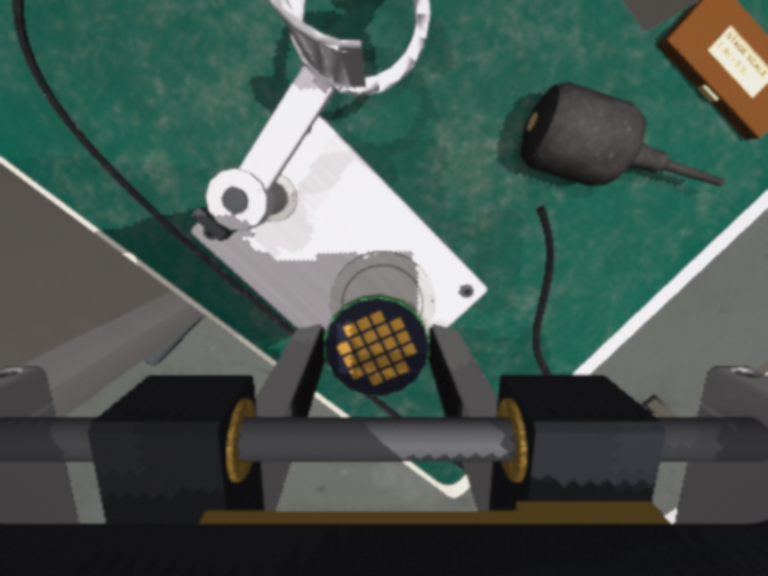

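The carrier is held flat between the tips, centred at (377,345), with the anvil just behind it. I let the arm settle before lowering.

Call:
send_rows([
  {"travel": [0,0,0],"delta_rot": [0,0,0],"fingers": 0.0},
  {"travel": [0,0,0],"delta_rot": [0,0,0],"fingers": 0.0},
])

```text
clock: 8.8
eef_pos: [495.6, -324.3, 112.1]
eef_rot: [3.139, -0.0, 0.785]
wrist_force: [-0.8, 0.7, -1.0]
finger_gap: 48.8
```

Call:
send_rows([
  {"travel": [0,0,35],"delta_rot": [0,0,0],"fingers": 0.0},
  {"travel": [0,0,20],"delta_rot": [0,0,0],"fingers": 0.0},
  {"travel": [0,0,10],"delta_rot": [0,0,0],"fingers": 0.0},
  {"travel": [0,0,4],"delta_rot": [0,0,0],"fingers": 0.0},
  {"travel": [0,0,0],"delta_rot": [0,0,0],"fingers": 0.0},
  {"travel": [0,0,0],"delta_rot": [0,0,0],"fingers": 0.0},
])

```text
clock: 9.55
eef_pos: [495.3, -324.4, 42.2]
eef_rot: [3.14, -0.0, 0.785]
wrist_force: [-0.2, 0.2, -0.9]
finger_gap: 48.8
```

Call:
send_rows([
  {"travel": [0,0,0],"delta_rot": [0,0,0],"fingers": -0.5},
  {"travel": [0,0,0],"delta_rot": [0,0,0],"fingers": -0.5},
  {"travel": [0,0,0],"delta_rot": [0,0,0],"fingers": -0.5},
  {"travel": [0,0,-30],"delta_rot": [0,0,0],"fingers": -0.5},
  {"travel": [0,0,-60],"delta_rot": [0,0,0],"fingers": -0.5},
  {"travel": [0,0,-60],"delta_rot": [0,0,0],"fingers": -0.5},
  {"travel": [0,0,-60],"delta_rot": [0,0,0],"fingers": -0.5},
  {"travel": [0,0,0],"delta_rot": [0,0,0],"fingers": -0.5},
  {"travel": [0,0,0],"delta_rot": [0,0,0],"fingers": -0.5},
  {"travel": [0,0,0],"delta_rot": [0,0,0],"fingers": -0.5},
])

```text
clock: 10.8
eef_pos: [494.6, -324.0, 249.8]
eef_rot: [-3.139, 0.0, 0.785]
wrist_force: [0.3, 0.5, 0.2]
finger_gap: 70.2
```

```bash
cat >> h.py <<'E'
def stackview(fn,ztop,r=25.):
    "fit of the top disc (depth) and of the anvil rim; wrist camera"
    c=shot('wrist',fn); P=cloud(c)
    d=np.hypot(P[...,0]-495.2,P[...,1]+324.3)
    t=P[(abs(P[...,2]-ztop-.4)<2.5)&(d<45)]; a=P[(P[...,2]>17.8)&(P[...,2]<23.3)&(d<46)]
    for n,q in (('top',t),('anvil',a)):
        if len(q)>20: (x,y),rr=cv2.minEnclosingCircle(q[:,:2].astype(np.float32)); print(n,len(q),'mean',q.mean(0).round(1),'circ',round(x,1),round(y,1),round(rr,1))
    return c,P
E
python3 - <<'E'
from h import *
s=manip.read_state(); print(s['clock'],np.round(s['eef_pos'],1),s['finger_gap'])
c,P=stackview('w4.png',26); print(circ(c,'carrier_0',26))
cv2.imwrite('pics/w4b.png',cv2.resize(c['color'][100:250,150:350,::-1],(800,600),interpolation=2))
E
```

```text
10.8 [ 494.6 -324.   249.8] 70.15489377004134
top 889 mean [ 494.8 -324.1   26.4] circ 494.4 -324.4 24.9
anvil 709 mean [ 497.9 -323.    20.4] circ 495.3 -324.7 33.9
[(0.94, 494.0, -324.3, 25.5, 915)]
```

View pics/w4b.png

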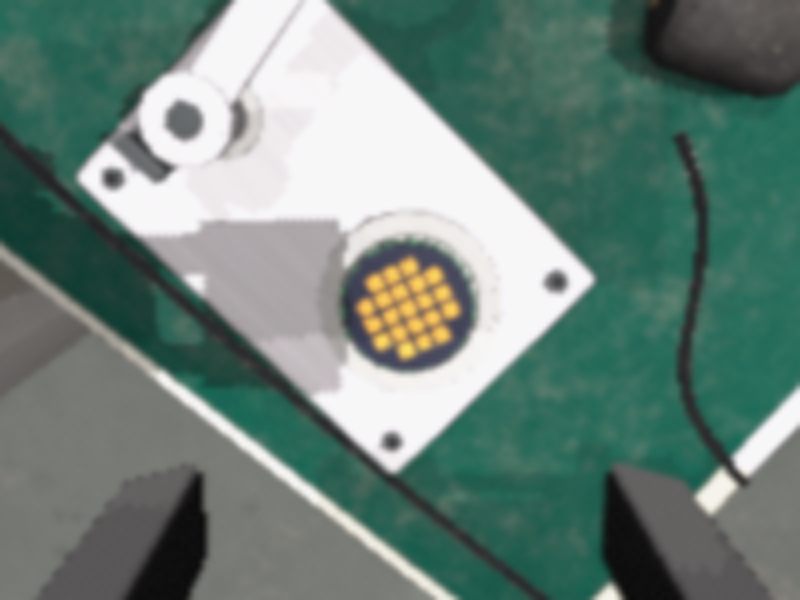

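Carrier 1 sits within 1 mm of the anvil centre (disc and ring are concentric at about (410,303) in the crop). Next is separator A at (433,19).

Call:
send_rows([
  {"travel": [24.9,-35.9,0],"delta_rot": [0,0,0],"fingers": -0.5},
  {"travel": [24.9,-35.9,0],"delta_rot": [0,0,0],"fingers": -0.5},
  {"travel": [24.9,-35.9,0],"delta_rot": [0,0,0],"fingers": -0.5},
  {"travel": [24.9,-35.9,0],"delta_rot": [0,0,0],"fingers": -0.5},
  {"travel": [24.9,-35.9,20],"delta_rot": [0,0,0],"fingers": -0.5},
  {"travel": [24.9,-35.9,20],"delta_rot": [0,0,0],"fingers": -0.5},
  {"travel": [24.9,-35.9,20],"delta_rot": [0,0,0],"fingers": -0.5},
  {"travel": [24.9,-35.7,20],"delta_rot": [0,0,0],"fingers": -0.5},
  {"travel": [0,0,50],"delta_rot": [0,0,0],"fingers": -0.5},
  {"travel": [0,0,50],"delta_rot": [0,0,0],"fingers": -0.5},
  {"travel": [0,0,30],"delta_rot": [0,0,0],"fingers": -0.5},
  {"travel": [0,0,20],"delta_rot": [0,0,0],"fingers": -0.5},
  {"travel": [0,0,0],"delta_rot": [0,0,0],"fingers": -0.5},
  {"travel": [0,0,0],"delta_rot": [0,0,0],"fingers": -0.5},
  {"travel": [0,0,0],"delta_rot": [0,0,0],"fingers": 0.0},
  {"travel": [0,0,0],"delta_rot": [0,0,0],"fingers": 0.0},
  {"travel": [0,0,0],"delta_rot": [0,0,0],"fingers": 0.0},
  {"travel": [0,0,0],"delta_rot": [0,0,0],"fingers": 0.0},
])

```text
clock: 13.15
eef_pos: [433.0, 19.6, 21.5]
eef_rot: [3.141, -0.0, 0.785]
wrist_force: [-0.6, -0.8, 1.8]
finger_gap: 49.0
```

Call:
send_rows([
  {"travel": [0,0,-30],"delta_rot": [0,0,0],"fingers": 0.0},
  {"travel": [0,0,-50],"delta_rot": [0,0,0],"fingers": 0.0},
  {"travel": [0,0,-60],"delta_rot": [0,0,0],"fingers": 0.0},
  {"travel": [-24.9,35.9,0],"delta_rot": [0,0,0],"fingers": 0.0},
  {"travel": [-24.9,35.9,0],"delta_rot": [0,0,0],"fingers": 0.0},
  {"travel": [-24.9,35.9,0],"delta_rot": [0,0,0],"fingers": 0.0},
  {"travel": [-24.9,35.9,0],"delta_rot": [0,0,0],"fingers": 0.0},
  {"travel": [-24.9,35.9,0],"delta_rot": [0,0,0],"fingers": 0.0},
  {"travel": [-24.9,35.9,0],"delta_rot": [0,0,0],"fingers": 0.0},
  {"travel": [-24.9,35.9,0],"delta_rot": [0,0,0],"fingers": 0.0},
  {"travel": [-24.7,36.2,0],"delta_rot": [0,0,0],"fingers": 0.0},
  {"travel": [0,0,45],"delta_rot": [0,0,0],"fingers": 0.0},
  {"travel": [0,0,45],"delta_rot": [0,0,0],"fingers": 0.0},
  {"travel": [0,0,0],"delta_rot": [0,0,0],"fingers": 0.0},
  {"travel": [0,0,0],"delta_rot": [0,0,0],"fingers": 0.0},
  {"travel": [0,0,10],"delta_rot": [0,0,0],"fingers": 0.0},
  {"travel": [0,0,8],"delta_rot": [0,0,0],"fingers": 0.0},
  {"travel": [0,0,5.5],"delta_rot": [0,0,0],"fingers": 0.0},
  {"travel": [0,0,0],"delta_rot": [0,0,0],"fingers": 0.0},
  {"travel": [0,0,0],"delta_rot": [0,0,0],"fingers": 0.0},
])

```text
clock: 15.65
eef_pos: [495.5, -324.5, 48.1]
eef_rot: [3.141, -0.0, 0.785]
wrist_force: [0.0, 0.8, -0.6]
finger_gap: 49.2
```

Call:
send_rows([
  {"travel": [0,0,0],"delta_rot": [0,0,0],"fingers": -0.5},
  {"travel": [0,0,0],"delta_rot": [0,0,0],"fingers": -0.5},
  {"travel": [0,0,0],"delta_rot": [0,0,0],"fingers": -0.5},
  {"travel": [0,0,-30],"delta_rot": [0,0,0],"fingers": -0.5},
  {"travel": [0,0,-50],"delta_rot": [0,0,0],"fingers": -0.5},
  {"travel": [0,0,-60],"delta_rot": [0,0,0],"fingers": -0.5},
  {"travel": [34.4,-20.3,0],"delta_rot": [0,0,0],"fingers": -0.5},
  {"travel": [34.4,-20.3,0],"delta_rot": [0,0,0],"fingers": -0.5},
  {"travel": [34.4,-20.3,0],"delta_rot": [0,0,0],"fingers": -0.5},
  {"travel": [34.4,-20.3,0],"delta_rot": [0,0,0],"fingers": -0.5},
  {"travel": [34.4,-20.3,0],"delta_rot": [0,0,0],"fingers": -0.5},
  {"travel": [34.4,-20.3,0],"delta_rot": [0,0,0],"fingers": -0.5},
  {"travel": [34.4,-20.3,0],"delta_rot": [0,0,0],"fingers": -0.5},
  {"travel": [34.4,-20.3,0],"delta_rot": [0,0,0],"fingers": -0.5},
  {"travel": [34.2,-20.2,0],"delta_rot": [0,0,0],"fingers": -0.5},
  {"travel": [0,0,50],"delta_rot": [0,0,0],"fingers": -0.5},
  {"travel": [0,0,50],"delta_rot": [0,0,0],"fingers": -0.5},
  {"travel": [0,0,30],"delta_rot": [0,0,0],"fingers": -0.5},
  {"travel": [0,0,0],"delta_rot": [0,0,0],"fingers": -0.5},
])

```text
clock: 18.02
eef_pos: [584.2, 23.4, 56.2]
eef_rot: [-3.139, 0.003, 0.785]
wrist_force: [-0.2, 0.5, 0.5]
finger_gap: 70.1
```

Call:
send_rows([
  {"travel": [0,0,25],"delta_rot": [0,0,0],"fingers": -0.5},
  {"travel": [0,0,12.5],"delta_rot": [0,0,0],"fingers": -0.5},
  {"travel": [0,0,0],"delta_rot": [0,0,0],"fingers": -0.5},
  {"travel": [0,0,0],"delta_rot": [0,0,0],"fingers": -0.5},
  {"travel": [0,0,0],"delta_rot": [0,0,0],"fingers": 0.0},
  {"travel": [0,0,0],"delta_rot": [0,0,0],"fingers": 0.0},
  {"travel": [0,0,0],"delta_rot": [0,0,0],"fingers": 0.0},
  {"travel": [0,0,0],"delta_rot": [0,0,0],"fingers": 0.0},
  {"travel": [0,0,-30],"delta_rot": [0,0,0],"fingers": 0.0},
  {"travel": [0,0,-50],"delta_rot": [0,0,0],"fingers": 0.0},
  {"travel": [0,0,-60],"delta_rot": [0,0,0],"fingers": 0.0},
  {"travel": [-34.4,20.3,0],"delta_rot": [0,0,0],"fingers": 0.0},
  {"travel": [-34.4,20.3,0],"delta_rot": [0,0,0],"fingers": 0.0},
  {"travel": [-34.4,20.3,0],"delta_rot": [0,0,0],"fingers": 0.0},
  {"travel": [-34.4,20.3,0],"delta_rot": [0,0,0],"fingers": 0.0},
  {"travel": [-34.4,20.3,0],"delta_rot": [0,0,0],"fingers": 0.0},
  {"travel": [-34.4,20.3,0],"delta_rot": [0,0,0],"fingers": 0.0},
  {"travel": [-34.4,20.3,0],"delta_rot": [0,0,0],"fingers": 0.0},
  {"travel": [-34.4,20.3,0],"delta_rot": [0,0,0],"fingers": 0.0},
  {"travel": [-34.2,20.2,0],"delta_rot": [0,0,0],"fingers": 0.0},
])

```text
clock: 20.52
eef_pos: [494.9, -325.6, 160.3]
eef_rot: [-3.141, -0.0, 0.785]
wrist_force: [0.8, -0.1, 0.0]
finger_gap: 48.9
```

Call:
send_rows([
  {"travel": [0,0,45],"delta_rot": [0,0,0],"fingers": 0.0},
  {"travel": [0,0,40],"delta_rot": [0,0,0],"fingers": 0.0},
  {"travel": [0,0,0],"delta_rot": [0,0,0],"fingers": 0.0},
  {"travel": [0,0,0],"delta_rot": [0,0,0],"fingers": 0.0},
  {"travel": [0,0,10],"delta_rot": [0,0,0],"fingers": 0.0},
  {"travel": [0,0,8],"delta_rot": [0,0,0],"fingers": 0.0},
  {"travel": [0,0,4.5],"delta_rot": [0,0,0],"fingers": 0.0},
  {"travel": [0,0,0],"delta_rot": [0,0,0],"fingers": 0.0},
  {"travel": [0,0,0],"delta_rot": [0,0,0],"fingers": 0.0},
])

```text
clock: 21.65
eef_pos: [495.5, -324.4, 52.9]
eef_rot: [3.142, -0.0, 0.785]
wrist_force: [-0.0, 0.1, -0.6]
finger_gap: 48.9
```

Call:
send_rows([
  {"travel": [0,0,0],"delta_rot": [0,0,0],"fingers": -0.5},
  {"travel": [0,0,0],"delta_rot": [0,0,0],"fingers": -0.5},
  {"travel": [0,0,0],"delta_rot": [0,0,0],"fingers": -0.5},
  {"travel": [0,0,-30],"delta_rot": [0,0,0],"fingers": -0.5},
  {"travel": [0,0,-60],"delta_rot": [0,0,0],"fingers": -0.5},
  {"travel": [0,0,-60],"delta_rot": [0,0,0],"fingers": -0.5},
  {"travel": [0,0,-50],"delta_rot": [0,0,0],"fingers": -0.5},
  {"travel": [0,0,0],"delta_rot": [0,0,0],"fingers": -0.5},
  {"travel": [0,0,0],"delta_rot": [0,0,0],"fingers": -0.5},
  {"travel": [0,0,0],"delta_rot": [0,0,0],"fingers": -0.5},
])

```text
clock: 22.9
eef_pos: [495.1, -324.2, 251.4]
eef_rot: [-3.139, 0.0, 0.785]
wrist_force: [-0.5, -0.0, -0.2]
finger_gap: 70.8
```

```bash
python3 - <<'E'
from h import *
s=manip.read_state(); print(s['clock'],np.round(s['eef_pos'],1))
c,P=stackview('w5.png',38); print(circ(c,'carrier_0',38))
go(593.9,167.4,160)
E
```

```text
22.9 [ 495.1 -324.2  251.4]
top 932 mean [ 495.  -324.    38.4] circ 494.6 -324.4 24.8
anvil 625 mean [ 499.7 -321.1   20.4] circ 495.3 -324.4 33.8
[(0.89, 495.3, -324.4, 25.4, 952)]
travel [ 417.3 -277.9   92.2] turn z deg None
```

Call:
send_rows([
  {"travel": [37.9,-25.3,0],"delta_rot": [0,0,0],"fingers": -0.5},
  {"travel": [37.9,-25.3,0],"delta_rot": [0,0,0],"fingers": -0.5},
  {"travel": [37.9,-25.3,0],"delta_rot": [0,0,0],"fingers": -0.5},
  {"travel": [37.9,-25.3,0],"delta_rot": [0,0,0],"fingers": -0.5},
  {"travel": [37.9,-25.3,0],"delta_rot": [0,0,0],"fingers": -0.5},
  {"travel": [37.9,-25.3,0],"delta_rot": [0,0,0],"fingers": -0.5},
  {"travel": [37.9,-25.3,20],"delta_rot": [0,0,0],"fingers": -0.5},
  {"travel": [37.9,-25.3,20],"delta_rot": [0,0,0],"fingers": -0.5},
  {"travel": [37.9,-25.3,20],"delta_rot": [0,0,0],"fingers": -0.5},
  {"travel": [37.9,-25.3,20],"delta_rot": [0,0,0],"fingers": -0.5},
  {"travel": [38.3,-25.2,20],"delta_rot": [0,0,0],"fingers": -0.5},
  {"travel": [0,0,50],"delta_rot": [0,0,0],"fingers": -0.5},
  {"travel": [0,0,40],"delta_rot": [0,0,0],"fingers": -0.5},
  {"travel": [0,0,25],"delta_rot": [0,0,0],"fingers": -0.5},
  {"travel": [0,0,17],"delta_rot": [0,0,0],"fingers": -0.5},
  {"travel": [0,0,0],"delta_rot": [0,0,0],"fingers": -0.5},
  {"travel": [0,0,0],"delta_rot": [0,0,0],"fingers": -0.5},
  {"travel": [0,0,0],"delta_rot": [0,0,0],"fingers": 0.0},
  {"travel": [0,0,0],"delta_rot": [0,0,0],"fingers": 0.0},
  {"travel": [0,0,0],"delta_rot": [0,0,0],"fingers": 0.0},
])

```text
clock: 25.5
eef_pos: [594.1, 167.3, 21.1]
eef_rot: [3.141, -0.0, 0.785]
wrist_force: [0.6, -0.1, 1.5]
finger_gap: 48.8
```

Call:
send_rows([
  {"travel": [0,0,0],"delta_rot": [0,0,0],"fingers": 0.0},
  {"travel": [0,0,-30],"delta_rot": [0,0,0],"fingers": 0.0},
  {"travel": [0,0,-50],"delta_rot": [0,0,0],"fingers": 0.0},
  {"travel": [0,0,-60],"delta_rot": [0,0,0],"fingers": 0.0},
  {"travel": [-37.9,25.3,0],"delta_rot": [0,0,0],"fingers": 0.0},
  {"travel": [-37.9,25.3,0],"delta_rot": [0,0,0],"fingers": 0.0},
  {"travel": [-37.9,25.3,0],"delta_rot": [0,0,0],"fingers": 0.0},
  {"travel": [-37.9,25.3,0],"delta_rot": [0,0,0],"fingers": 0.0},
  {"travel": [-37.9,25.3,0],"delta_rot": [0,0,0],"fingers": 0.0},
  {"travel": [-37.9,25.3,0],"delta_rot": [0,0,0],"fingers": 0.0},
  {"travel": [-37.9,25.3,0],"delta_rot": [0,0,0],"fingers": 0.0},
  {"travel": [-37.9,25.3,0],"delta_rot": [0,0,0],"fingers": 0.0},
  {"travel": [-37.9,25.3,0],"delta_rot": [0,0,0],"fingers": 0.0},
  {"travel": [-37.9,25.3,0],"delta_rot": [0,0,0],"fingers": 0.0},
  {"travel": [-38.3,25.2,0],"delta_rot": [0,0,0],"fingers": 0.0},
  {"travel": [0,0,45],"delta_rot": [0,0,0],"fingers": 0.0},
  {"travel": [0,0,30],"delta_rot": [0,0,0],"fingers": 0.0},
  {"travel": [0,0,0],"delta_rot": [0,0,0],"fingers": 0.0},
  {"travel": [0,0,0],"delta_rot": [0,0,0],"fingers": 0.0},
  {"travel": [0,0,0],"delta_rot": [0,0,0],"fingers": 0.0},
])

```text
clock: 28.0
eef_pos: [496.1, -324.7, 87.6]
eef_rot: [3.139, -0.0, 0.785]
wrist_force: [-0.9, 0.3, -0.4]
finger_gap: 48.9
```

Call:
send_rows([
  {"travel": [0,0,14],"delta_rot": [0,0,0],"fingers": 0.0},
  {"travel": [0,0,8],"delta_rot": [0,0,0],"fingers": 0.0},
  {"travel": [0,0,4.5],"delta_rot": [0,0,0],"fingers": 0.0},
  {"travel": [0,0,0],"delta_rot": [0,0,0],"fingers": 0.0},
  {"travel": [0,0,0],"delta_rot": [0,0,0],"fingers": 0.0},
  {"travel": [0,0,0],"delta_rot": [0,0,0],"fingers": -0.5},
  {"travel": [0,0,0],"delta_rot": [0,0,0],"fingers": -0.5},
  {"travel": [0,0,0],"delta_rot": [0,0,0],"fingers": -0.5},
  {"travel": [0,0,-50],"delta_rot": [0,0,0],"fingers": -0.5},
  {"travel": [0,0,-60],"delta_rot": [0,0,0],"fingers": -0.5},
  {"travel": [35.1,-33.8,0],"delta_rot": [0,0,0],"fingers": -0.5},
  {"travel": [35.1,-33.8,0],"delta_rot": [0,0,0],"fingers": -0.5},
  {"travel": [35.1,-33.8,0],"delta_rot": [0,0,0],"fingers": -0.5},
  {"travel": [35.1,-33.8,0],"delta_rot": [0,0,0],"fingers": -0.5},
  {"travel": [35.1,-33.8,0],"delta_rot": [0,0,0],"fingers": -0.5},
  {"travel": [35.1,-33.8,0],"delta_rot": [0,0,0],"fingers": -0.5},
  {"travel": [35.1,-33.8,0],"delta_rot": [0,0,0],"fingers": -0.5},
  {"travel": [35.1,-33.8,0],"delta_rot": [0,0,0],"fingers": -0.5},
  {"travel": [35.1,-33.8,0],"delta_rot": [0,0,0],"fingers": -0.5},
  {"travel": [35.3,-34.2,0],"delta_rot": [0,0,0],"fingers": -0.5},
])

```text
clock: 30.5
eef_pos: [504.6, 164.8, 169.7]
eef_rot: [3.141, -0.0, 0.785]
wrist_force: [0.2, 0.6, 0.2]
finger_gap: 70.3
```

Call:
send_rows([
  {"travel": [0,0,50],"delta_rot": [0,0,0],"fingers": -0.5},
  {"travel": [0,0,50],"delta_rot": [0,0,0],"fingers": -0.5},
  {"travel": [0,0,30],"delta_rot": [0,0,0],"fingers": -0.5},
  {"travel": [0,0,18],"delta_rot": [0,0,0],"fingers": -0.5},
  {"travel": [0,0,0],"delta_rot": [0,0,0],"fingers": -0.5},
  {"travel": [0,0,0],"delta_rot": [0,0,0],"fingers": -0.5},
  {"travel": [0,0,0],"delta_rot": [0,0,0],"fingers": 0.0},
  {"travel": [0,0,0],"delta_rot": [0,0,0],"fingers": 0.0},
  {"travel": [0,0,0],"delta_rot": [0,0,0],"fingers": 0.0},
  {"travel": [0,0,0],"delta_rot": [0,0,0],"fingers": 0.0},
])

```text
clock: 31.75
eef_pos: [504.8, 163.2, 21.7]
eef_rot: [3.141, -0.0, 0.785]
wrist_force: [-0.2, 0.2, 4.0]
finger_gap: 48.5
```

Call:
send_rows([
  {"travel": [0,0,-30],"delta_rot": [0,0,0],"fingers": 0.0},
  {"travel": [0,0,-50],"delta_rot": [0,0,0],"fingers": 0.0},
  {"travel": [0,0,-60],"delta_rot": [0,0,0],"fingers": 0.0},
  {"travel": [-35.1,33.8,0],"delta_rot": [0,0,0],"fingers": 0.0},
  {"travel": [-35.1,33.8,0],"delta_rot": [0,0,0],"fingers": 0.0},
  {"travel": [-35.1,33.8,0],"delta_rot": [0,0,0],"fingers": 0.0},
  {"travel": [-35.1,33.8,0],"delta_rot": [0,0,0],"fingers": 0.0},
  {"travel": [-35.1,33.8,0],"delta_rot": [0,0,0],"fingers": 0.0},
  {"travel": [-35.1,33.8,0],"delta_rot": [0,0,0],"fingers": 0.0},
  {"travel": [-35.1,33.8,0],"delta_rot": [0,0,0],"fingers": 0.0},
  {"travel": [-35.1,33.8,0],"delta_rot": [0,0,0],"fingers": 0.0},
  {"travel": [-35.1,33.8,0],"delta_rot": [0,0,0],"fingers": 0.0},
  {"travel": [-35.3,34.2,0],"delta_rot": [0,0,0],"fingers": 0.0},
  {"travel": [0,0,40],"delta_rot": [0,0,0],"fingers": 0.0},
  {"travel": [0,0,25],"delta_rot": [0,0,0],"fingers": 0.0},
  {"travel": [0,0,0],"delta_rot": [0,0,0],"fingers": 0.0},
  {"travel": [0,0,0],"delta_rot": [0,0,0],"fingers": 0.0},
  {"travel": [0,0,15],"delta_rot": [0,0,0],"fingers": 0.0},
  {"travel": [0,0,0],"delta_rot": [0,0,0],"fingers": 0.0},
  {"travel": [0,0,0],"delta_rot": [0,0,0],"fingers": 0.0},
])

```text
clock: 34.25
eef_pos: [495.5, -324.4, 81.6]
eef_rot: [3.142, -0.0, 0.785]
wrist_force: [0.2, -0.2, 0.1]
finger_gap: 48.9
```

Lower the last 15.5 mm, release, rise and check.

Call:
send_rows([
  {"travel": [0,0,8],"delta_rot": [0,0,0],"fingers": 0.0},
  {"travel": [0,0,5],"delta_rot": [0,0,0],"fingers": 0.0},
  {"travel": [0,0,2.5],"delta_rot": [0,0,0],"fingers": 0.0},
  {"travel": [0,0,0],"delta_rot": [0,0,0],"fingers": 0.0},
  {"travel": [0,0,0],"delta_rot": [0,0,0],"fingers": 0.0},
  {"travel": [0,0,0],"delta_rot": [0,0,0],"fingers": -0.5},
  {"travel": [0,0,0],"delta_rot": [0,0,0],"fingers": -0.5},
  {"travel": [0,0,0],"delta_rot": [0,0,0],"fingers": -0.5},
  {"travel": [0,0,-30],"delta_rot": [0,0,0],"fingers": -0.5},
  {"travel": [0,0,-60],"delta_rot": [0,0,0],"fingers": -0.5},
  {"travel": [0,0,-60],"delta_rot": [0,0,0],"fingers": -0.5},
  {"travel": [0,0,-36],"delta_rot": [0,0,0],"fingers": -0.5},
  {"travel": [0,0,0],"delta_rot": [0,0,0],"fingers": -0.5},
  {"travel": [0,0,0],"delta_rot": [0,0,0],"fingers": -0.5},
  {"travel": [0,0,0],"delta_rot": [0,0,0],"fingers": -0.5},
])

```text
clock: 36.12
eef_pos: [495.1, -324.2, 250.5]
eef_rot: [-3.139, 0.0, 0.785]
wrist_force: [-0.4, 0.1, -0.8]
finger_gap: 70.4
```

```bash
python3 - <<'E'
from h import *
s=manip.read_state(); print(s['clock'],np.round(s['eef_pos'],1))
c,P=stackview('w6.png',50); print(circ(c,'carrier_0',50))
go(427.9,94.8,160)
E
```

```text
36.125 [ 495.1 -324.2  250.5]
top 1003 mean [ 495.4 -323.8   50.4] circ 495.0 -324.2 24.9
anvil 554 mean [ 503.1 -318.    20.4] circ 495.4 -324.5 33.7
[(0.61, 494.6, -324.1, 25.3, 1027)]
travel [ 248.6 -343.9   91.4] turn z deg None
```

Call:
send_rows([
  {"travel": [27.6,-38.3,0],"delta_rot": [0,0,0],"fingers": -0.5},
  {"travel": [27.6,-38.3,0],"delta_rot": [0,0,0],"fingers": -0.5},
  {"travel": [27.6,-38.3,0],"delta_rot": [0,0,0],"fingers": -0.5},
  {"travel": [27.6,-38.3,0],"delta_rot": [0,0,0],"fingers": -0.5},
  {"travel": [27.6,-38.3,0],"delta_rot": [0,0,0],"fingers": -0.5},
  {"travel": [27.6,-38.3,20],"delta_rot": [0,0,0],"fingers": -0.5},
  {"travel": [27.6,-38.3,20],"delta_rot": [0,0,0],"fingers": -0.5},
  {"travel": [27.6,-38.3,20],"delta_rot": [0,0,0],"fingers": -0.5},
  {"travel": [27.8,-37.9,20],"delta_rot": [0,0,0],"fingers": -0.5},
  {"travel": [0,0,60],"delta_rot": [0,0,0],"fingers": -0.5},
  {"travel": [0,0,45],"delta_rot": [0,0,0],"fingers": -0.5},
  {"travel": [0,0,30],"delta_rot": [0,0,0],"fingers": -0.5},
  {"travel": [0,0,15],"delta_rot": [0,0,0],"fingers": -0.5},
  {"travel": [0,0,0],"delta_rot": [0,0,0],"fingers": -0.5},
  {"travel": [0,0,0],"delta_rot": [0,0,0],"fingers": -0.5},
  {"travel": [0,0,0],"delta_rot": [0,0,0],"fingers": 0.0},
  {"travel": [0,0,0],"delta_rot": [0,0,0],"fingers": 0.0},
  {"travel": [0,0,0],"delta_rot": [0,0,0],"fingers": 0.0},
  {"travel": [0,0,0],"delta_rot": [0,0,0],"fingers": 0.0},
])

```text
clock: 38.6
eef_pos: [428.2, 94.9, 22.4]
eef_rot: [3.141, -0.001, 0.785]
wrist_force: [-1.5, -0.3, 5.0]
finger_gap: 49.3
```

Call:
send_rows([
  {"travel": [0,0,-30],"delta_rot": [0,0,0],"fingers": 0.0},
  {"travel": [0,0,-50],"delta_rot": [0,0,0],"fingers": 0.0},
  {"travel": [0,0,-60],"delta_rot": [0,0,0],"fingers": 0.0},
  {"travel": [-27.6,38.3,0],"delta_rot": [0,0,0],"fingers": 0.0},
  {"travel": [-27.6,38.3,0],"delta_rot": [0,0,0],"fingers": 0.0},
  {"travel": [-27.6,38.3,0],"delta_rot": [0,0,0],"fingers": 0.0},
  {"travel": [-27.6,38.3,0],"delta_rot": [0,0,0],"fingers": 0.0},
  {"travel": [-27.6,38.3,0],"delta_rot": [0,0,0],"fingers": 0.0},
  {"travel": [-27.6,38.3,0],"delta_rot": [0,0,0],"fingers": 0.0},
  {"travel": [-27.6,38.3,0],"delta_rot": [0,0,0],"fingers": 0.0},
  {"travel": [-27.6,38.3,0],"delta_rot": [0,0,0],"fingers": 0.0},
  {"travel": [-27.8,37.9,0],"delta_rot": [0,0,0],"fingers": 0.0},
  {"travel": [0,0,40],"delta_rot": [0,0,0],"fingers": 0.0},
  {"travel": [0,0,25],"delta_rot": [0,0,0],"fingers": 0.0},
  {"travel": [0,0,0],"delta_rot": [0,0,0],"fingers": 0.0},
  {"travel": [0,0,0],"delta_rot": [0,0,0],"fingers": 0.0},
  {"travel": [0,0,10],"delta_rot": [0,0,0],"fingers": 0.0},
  {"travel": [0,0,0],"delta_rot": [0,0,0],"fingers": 0.0},
  {"travel": [0,0,0],"delta_rot": [0,0,0],"fingers": 0.0},
])

```text
clock: 40.98
eef_pos: [495.5, -324.4, 87.2]
eef_rot: [3.141, -0.0, 0.785]
wrist_force: [-0.3, 0.2, -2.8]
finger_gap: 49.3
```

Call:
send_rows([
  {"travel": [0,0,8],"delta_rot": [0,0,0],"fingers": 0.0},
  {"travel": [0,0,4.5],"delta_rot": [0,0,0],"fingers": 0.0},
  {"travel": [0,0,1.8],"delta_rot": [0,0,0],"fingers": 0.0},
  {"travel": [0,0,0],"delta_rot": [0,0,0],"fingers": 0.0},
  {"travel": [0,0,0],"delta_rot": [0,0,0],"fingers": 0.0},
  {"travel": [0,0,0],"delta_rot": [0,0,0],"fingers": -0.5},
  {"travel": [0,0,0],"delta_rot": [0,0,0],"fingers": -0.5},
  {"travel": [0,0,0],"delta_rot": [0,0,0],"fingers": -0.5},
  {"travel": [0,0,-30],"delta_rot": [0,0,0],"fingers": -0.5},
  {"travel": [0,0,-60],"delta_rot": [0,0,0],"fingers": -0.5},
  {"travel": [0,0,-60],"delta_rot": [0,0,0],"fingers": -0.5},
  {"travel": [0,0,-30],"delta_rot": [0,0,0],"fingers": -0.5},
  {"travel": [0,0,0],"delta_rot": [0,0,0],"fingers": -0.5},
  {"travel": [0,0,0],"delta_rot": [0,0,0],"fingers": -0.5},
  {"travel": [0,0,0],"delta_rot": [0,0,0],"fingers": -0.5},
])

```text
clock: 42.85
eef_pos: [495.1, -324.2, 251.1]
eef_rot: [-3.139, 0.0, 0.785]
wrist_force: [-0.2, -0.3, 0.1]
finger_gap: 70.5
```

```bash
python3 - <<'E'
from h import *
s=manip.read_state(); print(s['clock'],np.round(s['eef_pos'],1))
c,P=stackview('w7.png',62); print(circ(c,'pressure_disc',62))
for P in (P,np.load('w1.npy')):
    for n,x,y,r,a,b in (('hub',494.5,-230,25,80,87),('knob',637,-210,22,116,132)):
        q=P[(P[...,2]>a)&(P[...,2]<b)&(np.hypot(P[...,0]-x,P[...,1]-y)<r)]
        if len(q)>5: print(n,len(q),q.mean(0).round(1),[np.round(v,1) for v in cv2.minEnclosingCircle(q[:,:2].astype(np.float32))])
cv2.imwrite('pics/w7b.png',cv2.resize(c['color'][:250,120:420,::-1],(720,600),interpolation=2))
E
```

```text
42.85 [ 495.1 -324.2  251.1]
top 1067 mean [ 494.8 -324.2   62.4] circ 494.6 -324.5 24.8
anvil 482 mean [ 506.5 -315.    20.4] circ 495.5 -324.3 33.7
[(0.76, 495.8, -324.7, 25.7, 1065)]
hub 332 [ 495.4 -229.4   81.5] [array([ 495.1, -229.9]), np.float64(13.7)]
knob 302 [ 631.7 -210.4  124.1] [array([ 628.8, -211.5]), np.float64(14.3)]
hub 341 [ 494.8 -229.9   81.4] [array([ 494.9, -229.7]), np.float64(13.6)]
knob 235 [ 630.3 -211.4  124. ] [array([ 627.9, -211.4]), np.float64(13.2)]
```

View pics/w7b.png

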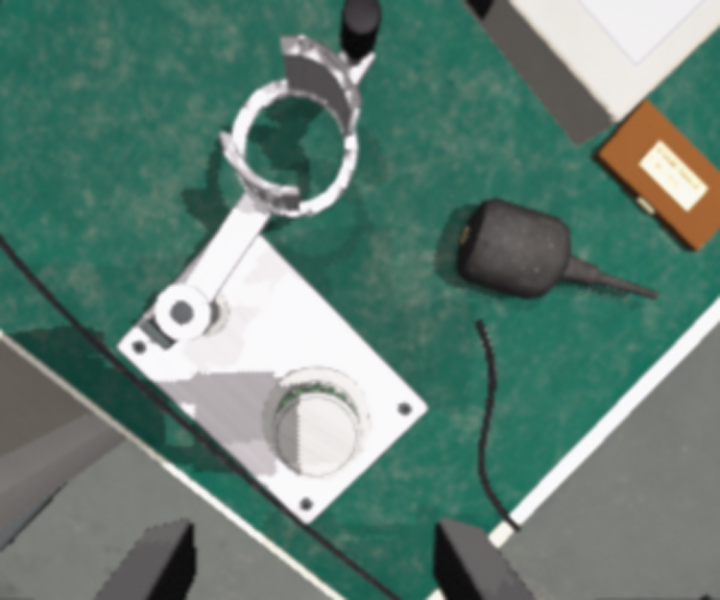

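The stack is concentric on the anvil with the steel disc on top: disc at (316,435), ring at (317,420), hub (182,313), knob (360,25). Now I turn the jaws tangential to the arm.

Call:
send_rows([
  {"travel": [0,0,0],"delta_rot": [0,0,-10.4],"fingers": 0.1},
  {"travel": [0,0,0],"delta_rot": [0,0,-10.4],"fingers": 0.1},
  {"travel": [0,0,0],"delta_rot": [0,0,-10.4],"fingers": 0.1},
  {"travel": [0,0,0],"delta_rot": [0,0,-10.4],"fingers": 0.1},
  {"travel": [0,0,0],"delta_rot": [0,0,-10.4],"fingers": 0.1},
  {"travel": [0,0,0],"delta_rot": [0,0,-10.4],"fingers": 0.1},
  {"travel": [0,0,0],"delta_rot": [0,0,-10.4],"fingers": 0.1},
  {"travel": [0,0,0],"delta_rot": [0,0,-10.4],"fingers": 0.1},
  {"travel": [0,0,0],"delta_rot": [0,0,-10.4],"fingers": 0.1},
  {"travel": [0,0,0],"delta_rot": [0,0,-10.4],"fingers": 0.1},
  {"travel": [0,0,0],"delta_rot": [0,0,-10.4],"fingers": 0.1},
  {"travel": [0,0,0],"delta_rot": [0,0,-10.4],"fingers": 0.1},
  {"travel": [0,0,0],"delta_rot": [0,0,-10.4],"fingers": 0.1},
  {"travel": [0,0,0],"delta_rot": [0,0,-10.4],"fingers": 0.1},
  {"travel": [0,0,0],"delta_rot": [0,0,0],"fingers": 0.1},
  {"travel": [0,0,0],"delta_rot": [0,0,0],"fingers": 0.1},
])

```text
clock: 44.95
eef_pos: [495.4, -324.4, 252.4]
eef_rot: [3.141, -0.0, -2.961]
wrist_force: [-0.6, 0.1, -0.1]
finger_gap: 42.1
```

```bash
python3 - <<'E'
from h import *
s=manip.read_state(); print(s['clock'],np.round(s['eef_pos'],1),np.round(s['eef_rot'],3),s['joints'].round(2) if hasattr(s['joints'],'round') else s['joints'],s['finger_gap'])
go(636.3,-206.6,180)
E
```

```text
44.95 [ 495.4 -324.4  252.4] [ 3.141 -0.    -2.961] [-0.64  0.38  1.35  0.    1.41 -2.39] 42.09102348929483
travel [-159.7   90.6   72.4] turn z deg None
```

Call:
send_rows([
  {"travel": [-32,18.1,14.4],"delta_rot": [0,0,0],"fingers": 0.1},
  {"travel": [-32,18.1,14.4],"delta_rot": [0,0,0],"fingers": 0.1},
  {"travel": [-32,18.1,14.4],"delta_rot": [0,0,0],"fingers": 0.1},
  {"travel": [-32,18.1,14.4],"delta_rot": [0,0,0],"fingers": 0.1},
  {"travel": [-32,18.1,14.4],"delta_rot": [0,0,0],"fingers": 0.1},
  {"travel": [0,0,0],"delta_rot": [0,0,0],"fingers": 0.1},
  {"travel": [0,0,0],"delta_rot": [0,0,0],"fingers": 0.1},
  {"travel": [0,0,0],"delta_rot": [0,0,0],"fingers": 0.1},
])

```text
clock: 45.95
eef_pos: [635.7, -207.0, 181.4]
eef_rot: [-3.141, 0.001, -2.959]
wrist_force: [-1.0, 0.6, 0.6]
finger_gap: 42.2
```

```bash
python3 - <<'E'
from h import *
s=manip.read_state(); print(s['clock'],np.round(s['eef_pos'],1),s['finger_gap'])
c=shot('wrist'); P=cloud(c); T=toolT()
for m in tip_of('knob','wrist'): print(round(m['confidence'],2),w(c,m['at']).round(1))
dark=c['color'].max(-1)<70
q=P[dark&(P[...,2]>119)&(P[...,2]<130)&(np.hypot(P[...,0]-636,P[...,1]+207)<25)]
k=q.mean(0); print(len(q),k.round(1),np.ptp(q,axis=0).round(1),'tool',((k-T[:3,3])@T[:3,:3]).round(1),'angle',np.degrees(np.arctan2(k[1]+229.7,k[0]-495.2)))
cv2.imwrite('pics/w8.png',cv2.resize(c['color'][:,:,::-1],(640,480)))
E
```

```text
45.95 [ 635.7 -207.   181.4] 42.245357702986794
0.6 [ 634.6 -205.8  117.8]
266 [ 635.3 -208.9  124.1] [15.1 15.7  7.2] tool [ 0.8 -1.8 57.3] angle 8.441721114329017
```

View pics/w8.png

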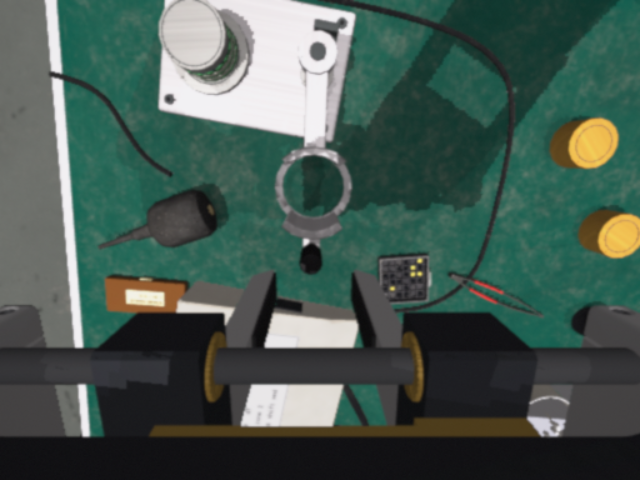

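The knob shows at (310,258), centred between the fingers. The white instrument is just beyond it, so I check its height before descending.

```bash
python3 - <<'E'
from h import *
c=shot('top'); P=cloud(c); P2=np.load('w1.npy')
for P in (P,P2):
  for x0,x1 in ((655,675),(675,700),(700,740)):
    q=P[(P[...,0]>x0)&(P[...,0]<x1)&(P[...,1]>-330)&(P[...,1]<-120)&(P[...,2]<160)]
    print(x0,len(q),np.percentile(q[:,2],[50,95,99]).round(0) if len(q) else '')
E
```

```text
655 18 [37. 47. 47.]
675 16 [3. 6. 7.]
700 41 [ 3. 11. 16.]
655 1460 [ 3. 34. 43.]
675 1998 [3. 4. 5.]
700 3943 [38. 63. 65.]
```

Call:
send_rows([
  {"travel": [0,-1,35],"delta_rot": [0,0,0],"fingers": 0.1},
  {"travel": [0,0,20],"delta_rot": [0,0,0],"fingers": 0.1},
  {"travel": [0,0,10],"delta_rot": [0,0,0],"fingers": 0.1},
  {"travel": [0,0,0],"delta_rot": [0,0,0],"fingers": 0.1},
  {"travel": [0,0,0],"delta_rot": [0,0,0],"fingers": 0.1},
  {"travel": [0,0,0],"delta_rot": [0,0,0],"fingers": 0.8},
  {"travel": [0,0,0],"delta_rot": [0,0,0],"fingers": 0.8},
  {"travel": [0,0,0],"delta_rot": [0,0,0],"fingers": 0.8},
  {"travel": [0,0,0],"delta_rot": [0,0,0],"fingers": 0.8},
], grip_force=10)

```text
clock: 47.22
eef_pos: [636.5, -207.3, 115.9]
eef_rot: [-3.141, 0.001, -2.957]
wrist_force: [3.1, -1.7, 2.0]
finger_gap: 15.7
```

```bash
python3 - <<'E'
from h import *
s=manip.read_state(); p=np.array(s['eef_pos']); h=np.array([495.2,-229.7])
print(s['clock'],p.round(1),np.round(s['eef_rot'],3),np.round(s['wrist_force'],1),s['finger_gap'])
d=p[:2]-h; print('r',np.hypot(*d),'ang',np.degrees(np.arctan2(d[1],d[0])))
E
```

```text
47.225 [ 636.5 -207.3  115.9] [-3.141e+00  1.000e-03 -2.957e+00] [ 3.1 -1.7  2. ] 15.683233651793135
r 143.07458571915492 ang 9.015332293501903
```

Call:
send_rows([
  {"travel": [1.7,-18.6,0],"delta_rot": [0,0,9.1],"fingers": 0.8},
  {"travel": [1.2,-18.7,0],"delta_rot": [0,0,7.5],"fingers": 0.8},
  {"travel": [1.2,-18.7,0],"delta_rot": [0,0,7.5],"fingers": 0.8},
  {"travel": [1.2,-18.7,0],"delta_rot": [0,0,7.5],"fingers": 0.8},
  {"travel": [1.2,-18.7,0],"delta_rot": [0,0,7.5],"fingers": 0.8},
  {"travel": [1.2,-18.7,0],"delta_rot": [0,0,7.5],"fingers": 0.8},
  {"travel": [0,0,0],"delta_rot": [0,0,0],"fingers": 0.8},
  {"travel": [0,0,0],"delta_rot": [0,0,0],"fingers": 0.8},
])

```text
clock: 48.22
eef_pos: [611.2, -314.1, 116.0]
eef_rot: [-3.141, 0.002, 2.516]
wrist_force: [2.6, -6.0, 0.8]
finger_gap: 15.7
```

```bash
cat >> h.py <<'E'
def arm():
    s=manip.read_state(); p=np.array(s['eef_pos']); d=p[:2]-[495.2,-229.7]
    print(s['clock'],p.round(1),np.round(np.degrees(s['eef_rot']),1),np.round(s['wrist_force'],1),round(s['finger_gap'],1),'r',np.hypot(*d).round(1),'ang',np.degrees(np.arctan2(d[1],d[0])).round(2))
E
python3 -c "
from h import *
arm()"
```

```text
48.225 [ 611.2 -314.1  116. ] [-1.800e+02  1.000e-01  1.441e+02] [ 2.6 -6.   0.8] 15.7 r 143.5 ang -36.05
```

Call:
send_rows([
  {"travel": [1.2,-18.7,0],"delta_rot": [0,0,7.5],"fingers": 0.8},
  {"travel": [1.2,-18.7,0],"delta_rot": [0,0,7.5],"fingers": 0.8},
  {"travel": [1.2,-18.7,0],"delta_rot": [0,0,7.5],"fingers": 0.8},
  {"travel": [1.2,-18.7,0],"delta_rot": [0,0,7.5],"fingers": 0.8},
  {"travel": [1.2,-18.7,0],"delta_rot": [0,0,7.5],"fingers": 0.8},
  {"travel": [1.2,-18.7,0],"delta_rot": [0,0,7.5],"fingers": 0.8},
  {"travel": [0.3,-10,0],"delta_rot": [0,0,4],"fingers": 0.8},
  {"travel": [0.2,-5,0],"delta_rot": [0,0,2],"fingers": 0.8},
  {"travel": [0,0,0],"delta_rot": [0,0,0],"fingers": 0.8},
  {"travel": [0,0,0],"delta_rot": [0,0,0],"fingers": 0.8},
])

```text
clock: 49.48
eef_pos: [502.3, -373.4, 116.0]
eef_rot: [-3.141, 0.002, 1.626]
wrist_force: [-2.6, -10.0, 0.3]
finger_gap: 15.7
```

```bash
python3 -c "
from h import *
arm()"
```

```text
49.475 [ 502.3 -373.4  116. ] [-1.80e+02  1.00e-01  9.32e+01] [ -2.6 -10.    0.3] 15.7 r 143.9 ang -87.16
```

Call:
send_rows([
  {"travel": [0.6,-3,0],"delta_rot": [0,0,1.2],"fingers": 0.8},
  {"travel": [0,-2.5,0],"delta_rot": [0,0,1.2],"fingers": 0.8},
  {"travel": [0,-1,0],"delta_rot": [0,0,0.6],"fingers": 0.8},
  {"travel": [0,-1,0],"delta_rot": [0,0,0],"fingers": 0.8},
  {"travel": [0,-1,0],"delta_rot": [0,0,0],"fingers": 0.8},
  {"travel": [0,0,0],"delta_rot": [0,0,0],"fingers": 0.8},
  {"travel": [0,0,0],"delta_rot": [0,0,0],"fingers": 0.8},
])

```text
clock: 50.35
eef_pos: [495.4, -373.2, 116.1]
eef_rot: [3.138, 0.004, 1.574]
wrist_force: [10.1, -11.8, -4.4]
finger_gap: 15.7
```

```bash
python3 -c "
from h import *
arm()"
```

```text
50.35 [ 495.4 -373.2  116.1] [179.8   0.2  90.2] [ 10.1 -11.8  -4.4] 15.7 r 143.5 ang -89.94
```

Call:
send_rows([
  {"travel": [0,-1,0],"delta_rot": [0,0,0],"fingers": 0.8},
  {"travel": [0,0,0],"delta_rot": [0,0,0],"fingers": 0.8},
  {"travel": [0,0,0],"delta_rot": [0,0,0],"fingers": 0.8},
])

```text
clock: 50.72
eef_pos: [495.2, -373.1, 116.1]
eef_rot: [3.136, 0.004, 1.574]
wrist_force: [17.6, -12.2, -9.3]
finger_gap: 15.6
```

Call:
send_rows([
  {"travel": [0,2,0],"delta_rot": [0,0,0],"fingers": 0.1},
  {"travel": [0,0,0],"delta_rot": [0,0,0],"fingers": 0.1},
  {"travel": [0,0,0],"delta_rot": [0,0,0],"fingers": 0.1},
  {"travel": [0,0,-40],"delta_rot": [0,0,0],"fingers": 0.1},
  {"travel": [0,0,-60],"delta_rot": [0,0,0],"fingers": -0.5},
  {"travel": [30,0,-34],"delta_rot": [0,0,0],"fingers": -0.5},
  {"travel": [20,0,0],"delta_rot": [0,0,0],"fingers": -0.5},
  {"travel": [0,0,0],"delta_rot": [0,0,0],"fingers": -0.5},
  {"travel": [0,0,0],"delta_rot": [0,0,0],"fingers": -0.5},
  {"travel": [0,0,0],"delta_rot": [0,0,0],"fingers": -0.5},
])

```text
clock: 51.98
eef_pos: [494.7, -322.7, 248.6]
eef_rot: [-3.14, -0.001, 1.57]
wrist_force: [-0.3, 0.1, -0.8]
finger_gap: 70.5
```

```bash
python3 - <<'E'
from h import *
arm()
c=shot('wrist','w9.png'); P=cloud(c)
for n in ('tube','knob','hinge'):
    for m in tip_of(n,'wrist'): print(n,round(m['confidence'],2),w(c,m['at']).round(1))
q=P[(P[...,2]>122)&(P[...,2]<133)&(np.hypot(P[...,0]-495,P[...,1]+324.5)<36)]
print('tube top',len(q),cv2.minEnclosingCircle(q[:,:2].astype(np.float32)))
q=P[(P[...,2]>80)&(P[...,2]<87)&(np.hypot(P[...,0]-495,P[...,1]+230)<25)]
print('hub',len(q),cv2.minEnclosingCircle(q[:,:2].astype(np.float32)))
q=P[(abs(P[...,2]-62.4)<3)&(np.hypot(P[...,0]-495,P[...,1]+324.5)<30)]
print('disc',len(q),q.mean(0))
cv2.imwrite('pics/w9b.png',cv2.resize(c['color'][50:300,100:400,::-1],(720,600),interpolation=2))
ct=shot('top'); 
for m in search_frame('weight_0','top'): print('w',round(m['confidence'],2),w(ct,m['at']).round(1))
E
```

```text
51.975 [ 494.7 -322.7  248.6] [-179.9   -0.    89.9] [-0.3  0.1 -0.8] 70.5 r 93.0 ang -90.31
tube 0.89 [ 498.9 -327.8  126.9]
knob 0.58 [ 496.4 -370.5  114. ]
knob 0.36 [ 499.  -326.7    1.7]
hinge 0.6 [ 493.8 -228.6   73.7]
tube top 328 ((495.0820617675781, -324.8786315917969), 29.27312660217285)
hub 356 ((494.7502136230469, -229.8015899658203), 13.736247062683105)
disc 831 [ 494.66794689 -329.00905924   62.37452064]
w 0.75 [580.   83.3  29.8]
w 0.74 [424.6 163.2  28.1]
w 0.74 [510.   27.3  25.7]
```

View pics/w9b.png

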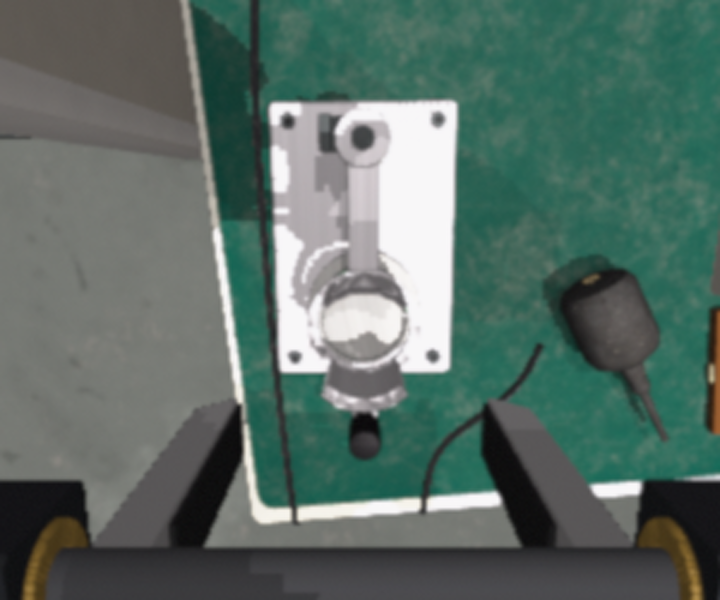

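The arm is home (angle −89.9°, stop force 17 N). The tube is at (360,315) over the stack and measures (495.1, −324.9). The weights are where they were. First weight: (508.7, 26.2).

Call:
send_rows([
  {"travel": [43.6,1.7,0],"delta_rot": [0,0,0],"fingers": -0.5},
  {"travel": [43.6,1.7,0],"delta_rot": [0,0,0],"fingers": -0.5},
  {"travel": [43.6,1.7,0],"delta_rot": [0,0,0],"fingers": -0.5},
  {"travel": [43.6,1.7,0],"delta_rot": [0,0,0],"fingers": -0.5},
  {"travel": [43.6,1.7,20],"delta_rot": [0,0,0],"fingers": -0.5},
  {"travel": [43.6,1.7,20],"delta_rot": [0,0,0],"fingers": -0.5},
  {"travel": [43.6,1.7,20],"delta_rot": [0,0,0],"fingers": -0.5},
  {"travel": [43.6,1.7,20],"delta_rot": [0,0,0],"fingers": -0.5},
  {"travel": [0,0,55],"delta_rot": [0,0,0],"fingers": -0.5},
  {"travel": [0,0,45],"delta_rot": [0,0,0],"fingers": -0.5},
  {"travel": [0,0,0],"delta_rot": [0,0,0],"fingers": -0.5},
  {"travel": [0,0,0],"delta_rot": [0,0,0],"fingers": -0.5},
  {"travel": [0,0,0],"delta_rot": [0,0,0],"fingers": -0.5},
], grip_force=30)

```text
clock: 53.9
eef_pos: [509.7, 26.5, 71.6]
eef_rot: [3.138, 0.0, 1.57]
wrist_force: [0.1, 0.1, 0.2]
finger_gap: 70.4
```

Call:
send_rows([
  {"travel": [0,0,22],"delta_rot": [0,0,0],"fingers": -0.5},
  {"travel": [0,0,12.5],"delta_rot": [0,0,0],"fingers": -0.5},
  {"travel": [0,0,0],"delta_rot": [0,0,0],"fingers": -0.5},
  {"travel": [0,0,0],"delta_rot": [0,0,0],"fingers": 0.15},
  {"travel": [0,0,0],"delta_rot": [0,0,0],"fingers": 0.15},
  {"travel": [0,0,0],"delta_rot": [0,0,0],"fingers": 0.15},
  {"travel": [0,0,0],"delta_rot": [0,0,0],"fingers": 0.15},
  {"travel": [0,0,0],"delta_rot": [0,0,0],"fingers": 0.15},
])

```text
clock: 54.9
eef_pos: [508.9, 26.6, 35.5]
eef_rot: [3.141, 0.0, 1.57]
wrist_force: [-1.1, 0.2, 7.5]
finger_gap: 43.2
```

Call:
send_rows([
  {"travel": [0,0,-35],"delta_rot": [0,0,0],"fingers": 0.15},
  {"travel": [0,0,-60],"delta_rot": [0,0,0],"fingers": 0.15},
  {"travel": [0,0,-60],"delta_rot": [0,0,0],"fingers": 0.15},
  {"travel": [-43.9,-1.7,0],"delta_rot": [0,0,0],"fingers": 0.15},
  {"travel": [-43.9,-1.7,0],"delta_rot": [0,0,0],"fingers": 0.15},
  {"travel": [-43.9,-1.7,0],"delta_rot": [0,0,0],"fingers": 0.15},
  {"travel": [-43.9,-1.7,0],"delta_rot": [0,0,0],"fingers": 0.15},
  {"travel": [-43.9,-1.7,0],"delta_rot": [0,0,0],"fingers": 0.15},
  {"travel": [-43.9,-1.7,0],"delta_rot": [0,0,0],"fingers": 0.15},
  {"travel": [-43.9,-1.7,0],"delta_rot": [0,0,0],"fingers": 0.15},
  {"travel": [-43.9,-1.7,0],"delta_rot": [0,0,0],"fingers": 0.15},
  {"travel": [0,0,0],"delta_rot": [0,0,0],"fingers": 0.15},
  {"travel": [0,0,0],"delta_rot": [0,0,0],"fingers": 0.15},
  {"travel": [0,0,0],"delta_rot": [0,0,0],"fingers": 0.15},
  {"travel": [0,0,0],"delta_rot": [0,0,0],"fingers": 0.15},
])

```text
clock: 56.78
eef_pos: [495.2, -323.8, 190.3]
eef_rot: [3.141, 0.0, 1.571]
wrist_force: [-0.5, -0.5, -3.2]
finger_gap: 43.4
```

```bash
python3 - <<'E'
from h import *
arm()
c=shot('wrist','w10.png'); P=cloud(c); T=toolT(); Q=(P-T[:3,3])@T[:3,:3]
m=(Q[...,2]>2)&(Q[...,2]<14)&(abs(Q[...,0])<35)&(abs(Q[...,1])<21)
q=Q[m]; print('weight top in tool',len(q),np.percentile(q,[1,50,99],axis=0).round(1).tolist())
E
```

```text
56.775 [ 495.2 -323.8  190.3] [180.   0.  90.] [-0.5 -0.5 -3.2] 43.4 r 94.1 ang -90.0
weight top in tool 3103 [[-20.7, -19.7, 5.8], [0.7, -0.3, 7.2], [20.3, 19.8, 12.7]]
```

Call:
send_rows([
  {"travel": [-0.9,0,20],"delta_rot": [0,0,0],"fingers": 0.15},
  {"travel": [0,0,20],"delta_rot": [0,0,0],"fingers": 0.15},
  {"travel": [0,0,15],"delta_rot": [0,0,0],"fingers": 0.15},
  {"travel": [0,0,15],"delta_rot": [0,0,0],"fingers": 0.15},
  {"travel": [0,0,0],"delta_rot": [0,0,0],"fingers": 0.15},
  {"travel": [0,0,0],"delta_rot": [0,0,0],"fingers": 0.15},
])

```text
clock: 57.58
eef_pos: [495.2, -325.6, 120.8]
eef_rot: [3.141, 0.001, 1.57]
wrist_force: [0.5, -0.7, -2.4]
finger_gap: 43.2
```

Call:
send_rows([
  {"travel": [0,0,10],"delta_rot": [0,0,0],"fingers": 0.15},
  {"travel": [0,0,8],"delta_rot": [0,0,0],"fingers": 0.15},
  {"travel": [0,0,4],"delta_rot": [0,0,0],"fingers": 0.15},
  {"travel": [0,0,0],"delta_rot": [0,0,0],"fingers": 0.15},
  {"travel": [0,0,0],"delta_rot": [0,0,0],"fingers": 0.15},
])

```text
clock: 58.2
eef_pos: [495.0, -325.5, 98.2]
eef_rot: [3.142, 0.0, 1.57]
wrist_force: [-0.9, -0.3, -2.9]
finger_gap: 43.1
```

Call:
send_rows([
  {"travel": [0,0,0],"delta_rot": [0,0,0],"fingers": -0.25},
  {"travel": [0,0,0],"delta_rot": [0,0,0],"fingers": -0.25},
  {"travel": [0,0,0],"delta_rot": [0,0,0],"fingers": -0.25},
  {"travel": [0,0,-20],"delta_rot": [0,0,0],"fingers": -0.25},
  {"travel": [0,0,-40],"delta_rot": [0,0,0],"fingers": -0.25},
  {"travel": [0,0,-50],"delta_rot": [0,0,0],"fingers": -0.25},
  {"travel": [45.6,10,0],"delta_rot": [0,0,0],"fingers": -0.5},
  {"travel": [45.6,10,0],"delta_rot": [0,0,0],"fingers": -0.5},
  {"travel": [45.6,10,0],"delta_rot": [0,0,0],"fingers": -0.5},
  {"travel": [45.6,10,0],"delta_rot": [0,0,0],"fingers": -0.5},
  {"travel": [45.6,10,0],"delta_rot": [0,0,0],"fingers": -0.5},
  {"travel": [45.6,10,0],"delta_rot": [0,0,0],"fingers": -0.5},
  {"travel": [45.6,10,0],"delta_rot": [0,0,0],"fingers": -0.5},
  {"travel": [45.6,10,0],"delta_rot": [0,0,0],"fingers": -0.5},
  {"travel": [45.9,9.6,0],"delta_rot": [0,0,0],"fingers": -0.5},
  {"travel": [0,0,20],"delta_rot": [0,0,0],"fingers": -0.5},
  {"travel": [0,0,0],"delta_rot": [0,0,0],"fingers": -0.5},
  {"travel": [0,0,0],"delta_rot": [0,0,0],"fingers": -0.5},
])

```text
clock: 60.45
eef_pos: [584.9, 84.8, 188.9]
eef_rot: [3.141, -0.0, 1.57]
wrist_force: [-1.1, -0.1, 0.3]
finger_gap: 70.6
```

```bash
python3 - <<'E'
from h import *
arm()
c=shot('wrist','w11.png'); P=cloud(c)
print(circ(c,'weight_0',28))
m=((P[...,2]>20)&(P[...,2]<34)&(P[...,0]>350)&(P[...,0]<660)&(P[...,1]>-60)&(P[...,1]<260)).astype(np.uint8)
k,L,st,_=cv2.connectedComponentsWithStats(m)
for i in range(1,k):
    q=P[L==i]
    if len(q)>200: t=q[q[:,2]>26]; print(len(q),t.mean(0).round(1),[np.round(v,1) for v in cv2.minEnclosingCircle(t[:,:2].astype(np.float32))])
ct=shot('top')
for m in search_frame('weight_0','top'): print('w',round(m['confidence'],2),w(ct,m['at']).round(1))
E
```

```text
60.45 [584.9  84.8 188.9] [180.   -0.   89.9] [-1.1 -0.1  0.3] 70.6 r 327.0 ang 74.07
[(0.62, 583.9, 86.2, 24.2, 1055), (0.57, 430.9, 164.1, 26.6, 1407)]
1238 [426.4 166.4  28.3] [array([425.9, 166.3]), np.float64(21.9)]
976 [584.6  85.5  28.4] [array([584.7,  85.2]), np.float64(21.7)]
w 0.66 [581.7  74.8  30.2]
w 0.54 [ 491.3 -324.9   86.3]
```

Call:
send_rows([
  {"travel": [0.3,0,50],"delta_rot": [0,0,0],"fingers": -0.5},
  {"travel": [0,0,50],"delta_rot": [0,0,0],"fingers": -0.5},
  {"travel": [0,0,32],"delta_rot": [0,0,0],"fingers": -0.5},
  {"travel": [0,0,20],"delta_rot": [0,0,0],"fingers": -0.5},
  {"travel": [0,0,0],"delta_rot": [0,0,0],"fingers": -0.5},
  {"travel": [0,0,0],"delta_rot": [0,0,0],"fingers": -0.5},
  {"travel": [0,0,0],"delta_rot": [0,0,0],"fingers": 0.15},
  {"travel": [0,0,0],"delta_rot": [0,0,0],"fingers": 0.15},
  {"travel": [0,0,0],"delta_rot": [0,0,0],"fingers": 0.15},
  {"travel": [0,0,0],"delta_rot": [0,0,0],"fingers": 0.15},
  {"travel": [0,0,0],"delta_rot": [0,0,0],"fingers": 0.15},
])

```text
clock: 62.02
eef_pos: [584.9, 85.5, 36.4]
eef_rot: [3.141, -0.0, 1.57]
wrist_force: [-1.0, -0.4, 5.3]
finger_gap: 42.9
```

Call:
send_rows([
  {"travel": [0,0,-35],"delta_rot": [0,0,0],"fingers": 0.15},
  {"travel": [0,0,-60],"delta_rot": [0,0,0],"fingers": 0.15},
  {"travel": [0,0,-60],"delta_rot": [0,0,0],"fingers": 0.15},
  {"travel": [-45.6,-10,0],"delta_rot": [0,0,0],"fingers": 0.15},
  {"travel": [-45.6,-10,0],"delta_rot": [0,0,0],"fingers": 0.15},
  {"travel": [-45.6,-10,0],"delta_rot": [0,0,0],"fingers": 0.15},
  {"travel": [-45.6,-10,0],"delta_rot": [0,0,0],"fingers": 0.15},
  {"travel": [-45.6,-10,0],"delta_rot": [0,0,0],"fingers": 0.15},
  {"travel": [-45.6,-10,0],"delta_rot": [0,0,0],"fingers": 0.15},
  {"travel": [-45.6,-10,0],"delta_rot": [0,0,0],"fingers": 0.15},
  {"travel": [-45.6,-10,0],"delta_rot": [0,0,0],"fingers": 0.15},
  {"travel": [-45.5,-9.7,0],"delta_rot": [0,0,0],"fingers": 0.15},
  {"travel": [0,0,0],"delta_rot": [0,0,0],"fingers": 0.15},
  {"travel": [0,0,0],"delta_rot": [0,0,0],"fingers": 0.15},
  {"travel": [0,0,0],"delta_rot": [0,0,0],"fingers": 0.15},
  {"travel": [0,0,0],"delta_rot": [0,0,0],"fingers": 0.15},
  {"travel": [0,0,0],"delta_rot": [0,0,0],"fingers": 0.15},
])

```text
clock: 64.15
eef_pos: [495.0, -324.3, 191.2]
eef_rot: [3.142, 0.0, 1.571]
wrist_force: [-0.0, -0.5, -2.5]
finger_gap: 43.0
```

Call:
send_rows([
  {"travel": [-0.5,0,20],"delta_rot": [0,0,0],"fingers": 0.15},
  {"travel": [0,0,15],"delta_rot": [0,0,0],"fingers": 0.15},
  {"travel": [0,0,12],"delta_rot": [0,0,0],"fingers": 0.15},
  {"travel": [0,0,10],"delta_rot": [0,0,0],"fingers": 0.15},
  {"travel": [0,0,7],"delta_rot": [0,0,0],"fingers": 0.15},
  {"travel": [0,0,0],"delta_rot": [0,0,0],"fingers": 0.15},
  {"travel": [0,0,0],"delta_rot": [0,0,0],"fingers": 0.15},
])

```text
clock: 65.03
eef_pos: [494.9, -325.3, 127.3]
eef_rot: [3.141, 0.0, 1.57]
wrist_force: [0.2, 1.3, -2.8]
finger_gap: 43.3
```

Call:
send_rows([
  {"travel": [0,0,0],"delta_rot": [0,0,0],"fingers": -0.25},
  {"travel": [0,0,0],"delta_rot": [0,0,0],"fingers": -0.25},
  {"travel": [0,0,0],"delta_rot": [0,0,0],"fingers": -0.25},
  {"travel": [0,0,-30],"delta_rot": [0,0,0],"fingers": -0.25},
  {"travel": [0,0,-50],"delta_rot": [0,0,0],"fingers": -0.25},
  {"travel": [44.7,-6.2,0],"delta_rot": [0,0,0],"fingers": -0.5},
  {"travel": [44.7,-6.2,0],"delta_rot": [0,0,0],"fingers": -0.5},
  {"travel": [44.7,-6.2,0],"delta_rot": [0,0,0],"fingers": -0.5},
  {"travel": [44.7,-6.2,0],"delta_rot": [0,0,0],"fingers": -0.5},
  {"travel": [44.7,-6.2,0],"delta_rot": [0,0,0],"fingers": -0.5},
  {"travel": [44.7,-6.2,0],"delta_rot": [0,0,0],"fingers": -0.5},
  {"travel": [44.7,-6.2,0],"delta_rot": [0,0,0],"fingers": -0.5},
  {"travel": [44.7,-6.2,0],"delta_rot": [0,0,0],"fingers": -0.5},
  {"travel": [44.7,-6.2,0],"delta_rot": [0,0,0],"fingers": -0.5},
  {"travel": [44.7,-6.2,0],"delta_rot": [0,0,0],"fingers": -0.5},
  {"travel": [44.7,-6.4,0],"delta_rot": [0,0,0],"fingers": -0.5},
  {"travel": [0,0,20],"delta_rot": [0,0,0],"fingers": -0.5},
  {"travel": [0,0,0],"delta_rot": [0,0,0],"fingers": -0.5},
  {"travel": [0,0,0],"delta_rot": [0,0,0],"fingers": -0.5},
])

```text
clock: 67.4
eef_pos: [427.0, 166.2, 187.8]
eef_rot: [3.141, -0.0, 1.57]
wrist_force: [0.4, -0.4, 0.6]
finger_gap: 70.6
```

```bash
python3 - <<'E'
from h import *
arm()
c=shot('wrist','w12.png'); P=cloud(c)
m=((P[...,2]>20)&(P[...,2]<34)&(P[...,0]>330)&(P[...,0]<650)&(P[...,1]>-60)&(P[...,1]<280)).astype(np.uint8)
k,L,st,_=cv2.connectedComponentsWithStats(m)
for i in range(1,k):
    q=P[L==i]
    if len(q)>200: t=q[q[:,2]>26]; print(len(q),t.mean(0).round(1),[np.round(v,1) for v in cv2.minEnclosingCircle(t[:,:2].astype(np.float32))])
E
```

```text
67.4 [427.  166.2 187.8] [180.   -0.   89.9] [ 0.4 -0.4  0.6] 70.6 r 401.7 ang 99.78
3260 [517.4 272.9  29.3] [array([511.8, 275.3]), np.float64(138.2)]
978 [425.4 166.8  28.3] [array([425.3, 166.3]), np.float64(21.8)]
```

Call:
send_rows([
  {"travel": [0,-1,50],"delta_rot": [0,0,0],"fingers": -0.5},
  {"travel": [0,0,50],"delta_rot": [0,0,0],"fingers": -0.5},
  {"travel": [0,0,31],"delta_rot": [0,0,0],"fingers": -0.5},
  {"travel": [0,0,20],"delta_rot": [0,0,0],"fingers": -0.5},
  {"travel": [0,0,0],"delta_rot": [0,0,0],"fingers": -0.5},
  {"travel": [0,0,0],"delta_rot": [0,0,0],"fingers": -0.5},
  {"travel": [0,0,0],"delta_rot": [0,0,0],"fingers": 0.15},
  {"travel": [0,0,0],"delta_rot": [0,0,0],"fingers": 0.15},
  {"travel": [0,0,0],"delta_rot": [0,0,0],"fingers": 0.15},
  {"travel": [0,0,0],"delta_rot": [0,0,0],"fingers": 0.15},
  {"travel": [0,0,0],"delta_rot": [0,0,0],"fingers": 0.15},
])

```text
clock: 68.82
eef_pos: [425.8, 166.5, 36.4]
eef_rot: [3.141, -0.0, 1.57]
wrist_force: [-1.5, -0.8, 6.0]
finger_gap: 43.1
```

Call:
send_rows([
  {"travel": [0,0,-45],"delta_rot": [0,0,0],"fingers": 0.15},
  {"travel": [0,0,-60],"delta_rot": [0,0,0],"fingers": 0.15},
  {"travel": [0,0,-60],"delta_rot": [0,0,0],"fingers": 0.15},
  {"travel": [-44.7,6.3,0],"delta_rot": [0,0,0],"fingers": 0.15},
  {"travel": [-44.7,6.3,0],"delta_rot": [0,0,0],"fingers": 0.15},
  {"travel": [-44.7,6.3,0],"delta_rot": [0,0,0],"fingers": 0.15},
  {"travel": [-44.7,6.3,0],"delta_rot": [0,0,0],"fingers": 0.15},
  {"travel": [-44.7,6.3,0],"delta_rot": [0,0,0],"fingers": 0.15},
  {"travel": [-44.7,6.3,0],"delta_rot": [0,0,0],"fingers": 0.15},
  {"travel": [-44.7,6.3,0],"delta_rot": [0,0,0],"fingers": 0.15},
  {"travel": [-44.7,6.3,0],"delta_rot": [0,0,0],"fingers": 0.15},
  {"travel": [-44.7,6.3,0],"delta_rot": [0,0,0],"fingers": 0.15},
  {"travel": [-44.7,6.3,0],"delta_rot": [0,0,0],"fingers": 0.15},
  {"travel": [-44.4,6.3,0],"delta_rot": [0,0,0],"fingers": 0.15},
  {"travel": [0,0,0],"delta_rot": [0,0,0],"fingers": 0.15},
  {"travel": [0,0,0],"delta_rot": [0,0,0],"fingers": 0.15},
  {"travel": [0,0,0],"delta_rot": [0,0,0],"fingers": 0.15},
  {"travel": [0,0,0],"delta_rot": [0,0,0],"fingers": 0.15},
  {"travel": [0,0,0],"delta_rot": [0,0,0],"fingers": 0.15},
])

```text
clock: 71.2
eef_pos: [494.9, -324.6, 201.3]
eef_rot: [3.141, 0.0, 1.571]
wrist_force: [0.4, -0.6, -2.1]
finger_gap: 43.3
```

Call:
send_rows([
  {"travel": [-0.2,0.1,20],"delta_rot": [0,0,0],"fingers": 0.15},
  {"travel": [0,0,13],"delta_rot": [0,0,0],"fingers": 0.15},
  {"travel": [0,0,8],"delta_rot": [0,0,0],"fingers": 0.15},
  {"travel": [0,0,5],"delta_rot": [0,0,0],"fingers": 0.15},
  {"travel": [0,0,0],"delta_rot": [0,0,0],"fingers": 0.15},
  {"travel": [0,0,0],"delta_rot": [0,0,0],"fingers": 0.15},
])

```text
clock: 71.95
eef_pos: [495.0, -325.3, 155.6]
eef_rot: [3.141, 0.0, 1.57]
wrist_force: [0.7, 0.2, -3.4]
finger_gap: 43.3
```

Call:
send_rows([
  {"travel": [0,0,0],"delta_rot": [0,0,0],"fingers": -0.25},
  {"travel": [0,0,0],"delta_rot": [0,0,0],"fingers": -0.25},
  {"travel": [0,0,0],"delta_rot": [0,0,0],"fingers": -0.25},
  {"travel": [0,0,-20],"delta_rot": [0,0,0],"fingers": -0.25},
  {"travel": [0,0,-40],"delta_rot": [0,0,0],"fingers": -0.25},
  {"travel": [0,0,-60],"delta_rot": [0,0,0],"fingers": -0.25},
  {"travel": [0,0,0],"delta_rot": [0,0,0],"fingers": -0.25},
  {"travel": [0,0,0],"delta_rot": [0,0,0],"fingers": -0.25},
  {"travel": [0,0,0],"delta_rot": [0,0,0],"fingers": -0.25},
])

```text
clock: 73.08
eef_pos: [494.6, -325.0, 273.7]
eef_rot: [-3.14, -0.001, 1.57]
wrist_force: [0.1, -0.5, -0.5]
finger_gap: 58.6
```

```bash
python3 - <<'E'
from h import *
arm()
c=shot('wrist','w13.png'); P=cloud(c)
q=P[(P[...,2]>140)&(P[...,2]<152)&(np.hypot(P[...,0]-495,P[...,1]+325)<40)]
print('weight top',len(q),q.mean(0).round(1),np.percentile(q[:,2],[3,97]),cv2.minEnclosingCircle(q[:,:2].astype(np.float32)))
q=P[(P[...,2]>80)&(P[...,2]<87)&(np.hypot(P[...,0]-495,P[...,1]+230)<25)]
print('hub',cv2.minEnclosingCircle(q[:,:2].astype(np.float32)))
for m in tip_of('knob','wrist'): print('knob',round(m['confidence'],2),w(c,m['at']).round(1))
s=shot('scene','s2.png')
a=c['color'][50:330,100:400,::-1]; b=s['color'][90:240,200:360,::-1]
cv2.imwrite('pics/fin.png',np.hstack([cv2.resize(a,(400,380)),cv2.resize(b,(400,380))]))
E
```

```text
73.075 [ 494.6 -325.   273.7] [-1.799e+02 -1.000e-01  9.000e+01] [ 0.1 -0.5 -0.5] 58.6 r 95.3 ang -90.39
weight top 1194 [ 495.  -324.7  146.2] [144.57603979 147.63377513] ((494.9268493652344, -325.4848327636719), 21.907073974609375)
hub ((494.74444580078125, -229.8112335205078), 13.682839393615723)
knob 0.94 [ 496.  -370.2  118.2]
knob 0.59 [ 498.2 -324.   122.1]
```

View pics/fin.png

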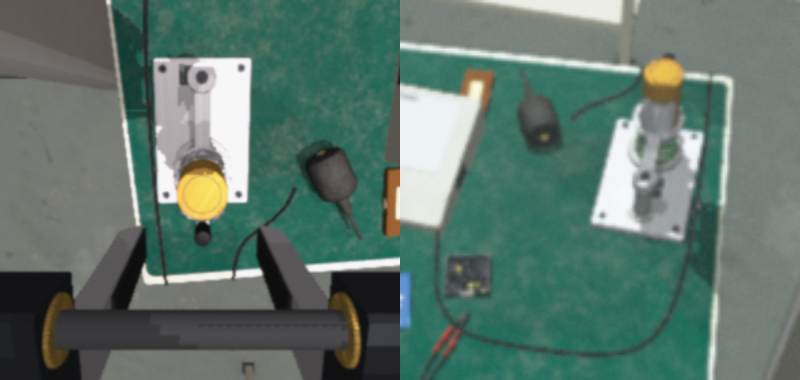

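The third weight's top sits at (202,193), level at z = 146 mm, which is exactly the height of the full stack, and centred. The arm is still home. Handing in.

```bash
python3 -c "
from h import *
print(manip.sign_off())"
```

```text
the job is handed in; nothing more can be done
None
```

The bonding stack is built, the arm is home, all three brass weights are in the tube, and I handed the job in at about 73 s of robot time. Sign-off gave no verdict.

**Stack:** from the bottom it runs carrier, separator, carrier, separator, carrier, pressure disc. All three carriers and both separators are in it, so none is left over. Every disc I measured after placing (the three carriers and the pressure disc) was within about 1 mm of the anvil centre. I did not measure the two separators separately.

**Swing arm:** I swung it by the knob onto its stop. The stop pushed back with about 17 N, and the arm angle read −89.9° against about −90° for home. The tube then measured within 1 mm of the stack axis.

**Weights:** the top one is level and within about 1 mm of the axis. Its top face is at 146 mm, the height expected for the full stack with three weights resting on each other. No weight was found knocked aside.

**Other things:** I never went near the tweezers, chip tray or loupe. The tweezers and tray look undisturbed in the last picture. The loupe was not in that crop, so I did not check it again.

**Failed or disagreeing checks:** no check failed. The fixed cameras and the wrist camera disagreed by about 2 mm, so I used the wrist camera for both picking and placing. The network's single-point positions for the anvil and tube were 3–5 mm off my depth fits, and I used the fits.

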